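# Put the tumblers away in the locked glass display tray

### The arm

A 7-joint arm with a two-finger parallel gripper is mounted at the origin on the work surface. World frame = base frame: x ahead of the robot, y to its left, z up, the work surface at z = 0. Lengths are in mm, angles in rad, forces in N, time in s.
With the tool pointing down it reaches from about 400 to 875 mm from the base axis. Payload 4.4 kg.
Tool frame: the origin (TCP) lies at the very end of the fingers, on their centre line; the grasp point (between the pads) lies 19 mm behind it; z points along the fingers, x is the direction in which the jaws open and shut, and the axes are right-handed (so a half turn about z gives the same grasp; the last joint's range is limited). The gripper opens to 85 mm and grips with 20 to 120 N. Pads are 22 mm wide; open, the fingers measure 114 mm over their backs; the gripper's body (76 mm by 85 mm) begins 54 mm behind the grasp point. The pads swing forward as they close: fully open they stand 13 mm farther back than shut.
Start: joints at [1.076, 0.628, 0.038, 1.517, -0.027, 0.996, -0.02], TCP at [270.285, -591.155, 231.313] pointing down, gripper open.
Joint ranges: [-3.06, 3.06], [-0.37, 2.12], [-1.25, 1.32], [0.18, 2.47], [-1.1, 4.24], [0.23, 1.98], [-2.94, 2.94]. Speed limits (rad/s): [2.57, 2.57, 3.14, 3.14, 3.14, 3.14, 3.14].

### API

Orientations are given as [roll, pitch, yaw] about the fixed x, y, z axes, in that order (R = Rz(yaw) Ry(pitch) Rx(roll)).
In Python, from cell import ctrl gives the robot as it stands.
- The arm moves only by the shell command python3 -m creep 'ROWS'. ROWS is text: rows parted by semicolons, each of 7 numbers parted by spaces: the shift along the tool's x, y, z in units of 40 mm (1.0 is 40 mm), then the turn, a rotation vector about the tool's x, y, z in degrees, then the closure, from 0 (fully open) to 1 (shut). In form: x y z rx ry rz grip; .... A call has 1 to 10 rows; each row is the pose to reach, as a shift and turn from the pose commanded when the call began, along the tool's axes at that moment; what a row does not reach only later rows make up. A row lasts 1/12 s, in which the tool goes at most 41.7 mm and 7.16 degrees, less where a joint would pass 70% of its speed; a pose out of reach is approached as far as the arm can. A call with a gripper value outside its range is refused whole. The fingers move at their own pace and stop on an object; the grip force is fixed at half the most. Time passes only in rows, so rows that repeat a pose let the fingers close. It gives the time, the measured TCP pose, the force and the opening at its end, in the units of the state.
- ctrl.read_state(): the state, without advancing time (a new reading comes with each control period).
- ctrl.get_image(name): name is "scene" or "top" or "wrist"; returns a dict with "img" (420x560x3 uint8, red, green, blue), "vfov" (degrees; the focal length in pixels is half the picture's height over the tangent of half this angle, whatever the lens; pixels are square), "cx", "cy" (the principal point, pixels), "T" (4x4, takes a point from camera to world coordinates); the wrist camera has in their place "tool_from_camera" (4x4, takes a point from camera to tool coordinates, whose origin is the TCP and whose axes are the tool frame's). Camera axes: x right, y up, looking along -z (the intrinsics and any distortion apply to the point x, -y, -z); pixel columns grow to the right and rows downward; lengths in mm; the calibration is good to about 2 mm. A picture is of the moment at which its call begins: read the wrist's pose just before it. There is no depth.
- ctrl.finish_job(): hands the job in, once; it reports no verdict.
Trained networks look in the newest picture that a camera, given by its name, has taken for a name from the list of things; names that differ only in an ending like _2 or _b are one class to them, and where a whole thing is asked for, a point or a joint stands for the part that bears it (a point fixed in the world has none). Each returns a list of dicts, best first, with "score" (0 to 1); they miss things now and then, are a little off and sometimes report something else, mostly with a low value. They report only what shows in the picture. A call takes as long as a camera call.
- ctrl.boxes_of(camera, thing): "rect" ([left, top, right, bottom] in pixels, round what is visible of it).
- ctrl.cut_out(camera, thing): "pixels" (420x560 bool, what is visible of it) and "rect" ([left, top, right, bottom] in pixels, round what is visible of it).
The state is a dict: "clock": time; "qpos": joint angles; "qd": joint speeds; "tau": joint torques, N m; "eef_pos": TCP position; "tool_rot": TCP orientation; "force": force on the tool from outside, world axes, zero at the start; "torque": the same for the moment, N m; "width": finger opening in mm.
Only numpy, scipy, OpenCV 4.12 (cv2) and the standard library are available. Lean on these libraries where they do the work, as an engineer would, in place of code of your own. Each camera call takes 0.05 s, during which the arm holds its last target.

### The job

Put every green glass tumbler standing on the bench away in the display unit: flip the cam lever over to free the tray, pull the tray fully out by its post handle, stand all the tumblers upright inside it, then push the tray fully home under the glass cover and flip the lever back over to lock it. Don't knock the glass cover, and leave the crystal bowl and the stoppered flask where they are.

Things in the scene. Friction and masses are not known exactly. Their poses are not given: they have to be found in the camera images.
- unit: display unit, fixed to the bench: wooden base board 384 mm wide (its y) and 12 mm thick, reaching from 160 mm in front of the origin to 155 mm behind; origin: on the bench under the middle of the glass cover's front edge; its x points into the cover (the way the tray is pushed home), y to the left along the front, z up
- cover: fixed glass cover of the unit with aluminium edges, open at its front only: outside 152 mm deep (unit x 0 to 152 mm), 364 mm wide, its top at 110 mm and the pane's underside at 104 mm above the bench; same origin and axes as the unit
- tray (a joint): sliding tray, m out of its home place: 0 = fully home under the cover, 0.16 = fully out towards the robot (unit -x)
- tray_in (a point): centre of the tray's inner floor (grey felt), 20 mm above the bench; axes as the unit. Inside 118 mm (x) by 285 mm (y), wooden rim 10 mm above the felt. Home it lies 77 mm behind the cover's front edge. Room for four tumblers in one row along y, 70 mm apart
- tray_handle (a point): point to grip on the tray's handle, an upright steel post 18 mm in diameter with a 22 mm head, that stands on a tongue 132 mm in front of tray_in; its top is at 74 mm, this point at 56 mm above the bench
- lever (a joint): cam lever, rad: 0 = locked (leaning 60 degrees from upright inwards, to unit -y, across the front of the tray; its cam clamps the tray's steel side bar wherever the tray is), 2.094 = free (leaning 60 degrees outwards, to unit +y); it stays where it is left
- lever_hinge (a point): the lever's pivot, 41 mm above the bench, 60 mm in front of the cover and 158 mm to the left of the unit's middle; the pivot axis runs along unit x
- lever_knob (a point): centre of the black ball knob, 26 mm in diameter, at the lever's end, 75 mm from the pivot
- tumbler1: tumbler of thick green glass, 54 mm across the rim, 51 mm across the heavy foot, 66 mm tall, open at the top; origin: centre of its underside, z up its axis. One of up to four alike; stands on the bench at the start, or is absent
- tumbler2: tumbler of thick green glass, 54 mm across the rim, 51 mm across the heavy foot, 66 mm tall, open at the top; origin: centre of its underside, z up its axis. One of up to four alike; stands on the bench at the start, or is absent
- tumbler3: tumbler of thick green glass, 54 mm across the rim, 51 mm across the heavy foot, 66 mm tall, open at the top; origin: centre of its underside, z up its axis. One of up to four alike; stands on the bench at the start, or is absent
- tumbler4: tumbler of thick green glass, 54 mm across the rim, 51 mm across the heavy foot, 66 mm tall, open at the top; origin: centre of its underside, z up its axis. One of up to four alike; stands on the bench at the start, or is absent
- bowl: clear crystal bowl, 150 mm wide and 65 mm tall, a bystander; origin: centre of its underside
- flask: amber glass flask with a stopper, 68 mm wide and 150 mm tall, a bystander; origin: centre of its underside

How it is judged (in metres and radians):
On the way, in this order (a step that is already met when the one before it is completed fails the run):
1. the cam lever is flipped over to free the tray (value of joint lever above 1.7 rad), for 0.2 s.
2. the tray is pulled out (value of joint tray above 0.14 m), for 0.2 s.
3. every tumbler stands upright in the pulled-out tray, let go (value of joint tray above 0.11 m and x of tumbler1 in the frame of tray_in between -0.045 and 0.045 m and y of tumbler1 in the frame of tray_in between -0.13 and 0.13 m and z of tumbler1 in the frame of tray_in between -0.006 and 0.008 m and angle between each of tumbler1, tumbler2, tumbler3, tumbler4's own z axis and vertical below 0.12 rad and x of tumbler2 in the frame of tray_in between -0.045 and 0.045 m and y of tumbler2 in the frame of tray_in between -0.13 and 0.13 m and z of tumbler2 in the frame of tray_in between -0.006 and 0.008 m and x of tumbler3 in the frame of tray_in between -0.045 and 0.045 m and y of tumbler3 in the frame of tray_in between -0.13 and 0.13 m and z of tumbler3 in the frame of tray_in between -0.006 and 0.008 m and x of tumbler4 in the frame of tray_in between -0.045 and 0.045 m and y of tumbler4 in the frame of tray_in between -0.13 and 0.13 m and z of tumbler4 in the frame of tray_in between -0.006 and 0.008 m and contact force between each of tumbler1, tumbler2, tumbler3, tumbler4 and the fingers below 0.2 N), for 0.3 s.
4. the loaded tray is pushed home, the lever still free (value of joint tray below 0.006 m and value of joint lever above 1 rad and x of tumbler1 in the frame of tray_in between -0.045 and 0.045 m and y of tumbler1 in the frame of tray_in between -0.13 and 0.13 m and z of tumbler1 in the frame of tray_in between -0.006 and 0.008 m and angle between each of tumbler1, tumbler2, tumbler3, tumbler4's own z axis and vertical below 0.12 rad and x of tumbler2 in the frame of tray_in between -0.045 and 0.045 m and y of tumbler2 in the frame of tray_in between -0.13 and 0.13 m and z of tumbler2 in the frame of tray_in between -0.006 and 0.008 m and x of tumbler3 in the frame of tray_in between -0.045 and 0.045 m and y of tumbler3 in the frame of tray_in between -0.13 and 0.13 m and z of tumbler3 in the frame of tray_in between -0.006 and 0.008 m and x of tumbler4 in the frame of tray_in between -0.045 and 0.045 m and y of tumbler4 in the frame of tray_in between -0.13 and 0.13 m and z of tumbler4 in the frame of tray_in between -0.006 and 0.008 m), for 0.2 s.
5. the lever is flipped back to lock the tray (value of joint tray below 0.008 m and value of joint lever below 0.2 rad), for 0.2 s.
At the end, for the whole second after the job is handed in: the tray is home under the cover (within 8 mm), the lever is locked (within 0.2 rad of its stop), and every tumbler present stands upright (within 0.12 rad) on the tray's felt inside the rim, at rest (all of step 5 and x of tumbler1 in the frame of tray_in between -0.045 and 0.045 m and y of tumbler1 in the frame of tray_in between -0.13 and 0.13 m and z of tumbler1 in the frame of tray_in between -0.006 and 0.008 m and angle between each of tumbler1, tumbler2, tumbler3, tumbler4's own z axis and vertical below 0.12 rad and x of tumbler2 in the frame of tray_in between -0.045 and 0.045 m and y of tumbler2 in the frame of tray_in between -0.13 and 0.13 m and z of tumbler2 in the frame of tray_in between -0.006 and 0.008 m and x of tumbler3 in the frame of tray_in between -0.045 and 0.045 m and y of tumbler3 in the frame of tray_in between -0.13 and 0.13 m and z of tumbler3 in the frame of tray_in between -0.006 and 0.008 m and x of tumbler4 in the frame of tray_in between -0.045 and 0.045 m and y of tumbler4 in the frame of tray_in between -0.13 and 0.13 m and z of tumbler4 in the frame of tray_in between -0.006 and 0.008 m and linear speed of each of tumbler1, tumbler2, tumbler3, tumbler4 below 0.02 m/s); the robot touches nothing.
It fails at once if the crystal bowl or the flask is pushed more than 25 mm from its place (distance of any of bowl, flask from where it was at the start of the episode above 0.025 m).
It fails at once if the robot knocks the glass cover with more than 15 N (contact force between cover and the arm above 15 N or contact force between cover and the fingers above 15 N).
Of tumbler1, tumbler2, tumbler3, tumbler4 only 2 to 4 are there at a start; the rules pass over those that are not, and their reading is None.
At some moment in a run one of tumbler1, tumbler2, tumbler3, tumbler4 may be knocked a few centimetres aside while the robot is not near it.
Once in a run the grip may slacken for a moment while it holds something.
It also fails if it takes over 210 s, if anything falls off the work surface, if the arm or the gripper's body presses on something with over 40 N, if the wrist force passes 120 N, or if a joint passes its speed limit or range.

## Working session

There is one attempt and no reset: what is moved stays moved. The work goes in short steps, Python scripts to look and compute and a shell command to move; the robot and the scene stay as the last step left them, time stands still between calls to the robot, and variables do not carry over. Pictures are saved under pics/ and viewed, and the job is handed in when it is done.

```bash
ls; mkdir -p pics
cat > h.py <<'E'
import numpy as np, cv2
from cell import ctrl
from scipy.spatial.transform import Rotation as R
def snap(cam,fn):
    d=ctrl.get_image(cam); cv2.imwrite('pics/'+fn,d['img'][:,:,::-1]); return d
def K(d):
    f=d['img'].shape[0]/2/np.tan(np.radians(d['vfov'])/2); return f
E
python3 - <<'E'
from h import *
s=ctrl.read_state(); print(s)
for c in ['scene','top','wrist']:
    d=snap(c,c+'0.png'); print(c,{k:v for k,v in d.items() if k!='img'})
    for t in ['tumbler1','bowl','flask','lever_knob','tray_handle','tray','cover','unit']:
        try: print(t,[(np.round(b['rect']).tolist(),round(b['score'],2)) for b in ctrl.boxes_of(c,t)])
        except Exception as e: print(t,e)
E
```

```text
pics
{'clock': 0.0, 'qpos': array([ 1.07622299,  0.62934177,  0.03840978,  1.51836001, -0.02702143,
        0.99630927, -0.0199994 ]), 'qd': array([ 7.34380931e-04,  5.42612768e-04,  8.63456028e-04, -7.79366633e-04,
        8.51590696e-05, -9.52198946e-04,  7.77963676e-04]), 'tau': array([-7.12491401e-04, -5.63398826e+01,  1.22571845e+00, -1.93446815e+01,
        1.09481442e-02,  1.05473486e-02, -1.13634908e-05]), 'eef_pos': array([ 270.03062186, -590.56883982,  230.39388113]), 'tool_rot': array([-3.14158060e+00,  1.90183965e-03, -1.14200783e+00]), 'force': array([ 0.35094255, -0.00713285,  0.57362575]), 'torque': array([-0.02123068,  0.00596536, -0.00060354]), 'width': 85.41871325142047}
scene {'vfov': 44.20447303007804, 'cx': 277.33641379826247, 'cy': 211.18839557463133, 'T': array([[ 7.76105570e-01, -3.50135413e-01,  5.24466716e-01,
         1.31888718e+03],
       [ 6.30467581e-01,  4.48066767e-01, -6.33834996e-01,
        -9.13041793e+02],
       [-1.30680276e-02,  8.22582132e-01,  5.68496141e-01,
         9.33094249e+02],
       [ 0.00000000e+00,  0.00000000e+00,  0.00000000e+0
[... 1258 characters left out ...]
[([224.0, 166.0, 322.0, 213.0], 0.9)]
tray [([223.0, 165.0, 319.0, 214.0], 0.65)]
cover [([213.0, 115.0, 334.0, 176.0], 0.83)]
unit [([214.0, 116.0, 337.0, 226.0], 0.93)]
wrist {'vfov': 62.07615159602449, 'cx': 278.4361660349904, 'cy': 210.87891556699577, 'tool_from_camera': array([[ 9.99999926e-01,  8.65895741e-05,  3.75962535e-04,
        -5.08997054e-01],
       [ 1.93122672e-04, -9.55957678e-01, -2.93504482e-01,
        -7.50362742e+01],
       [ 3.33989844e-04,  2.93504533e-01, -9.55957623e-01,
        -1.42137498e+02],
       [ 0.00000000e+00,  0.00000000e+00,  0.00000000e+00,
         1.00000000e+00]])}
tumbler1 []
bowl []
flask []
lever_knob []
tray_handle []
tray []
cover []
unit []
```

View pics/scene0.png

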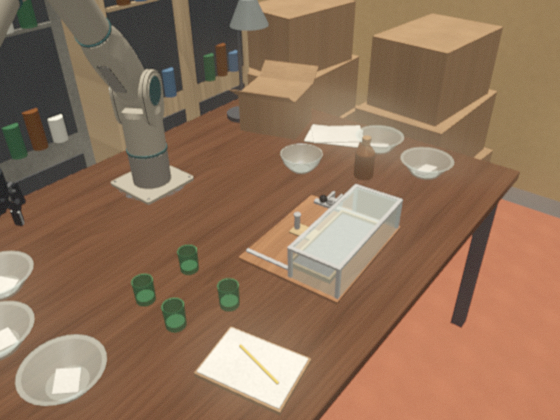

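View pics/top0.png

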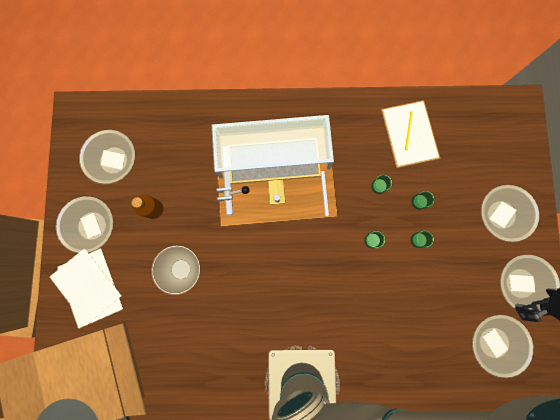

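Run:
```python
import cv2
a=cv2.imread('pics/top0.png')[100:260,120:450]; cv2.imwrite('pics/top0c.png',cv2.resize(a,None,fx=2.4,fy=2.4,interpolation=cv2.INTER_CUBIC))
a=cv2.imread('pics/scene0.png')[130:340,120:410]; cv2.imwrite('pics/scene0c.png',cv2.resize(a,None,fx=2.7,fy=2.7,interpolation=cv2.INTER_CUBIC))
```

```text
(no output)
```

View pics/top0c.png

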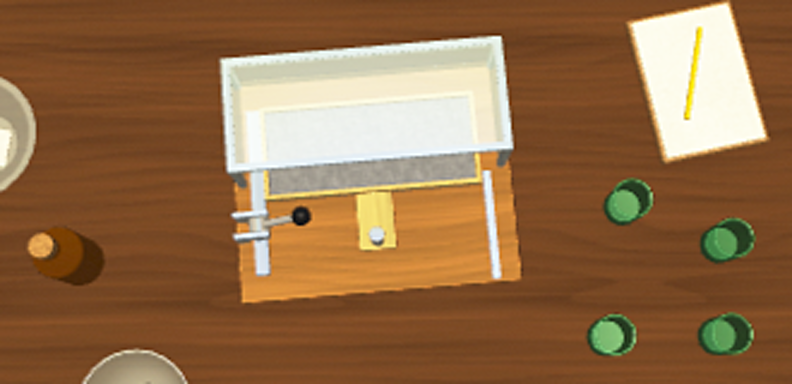

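View pics/scene0c.png

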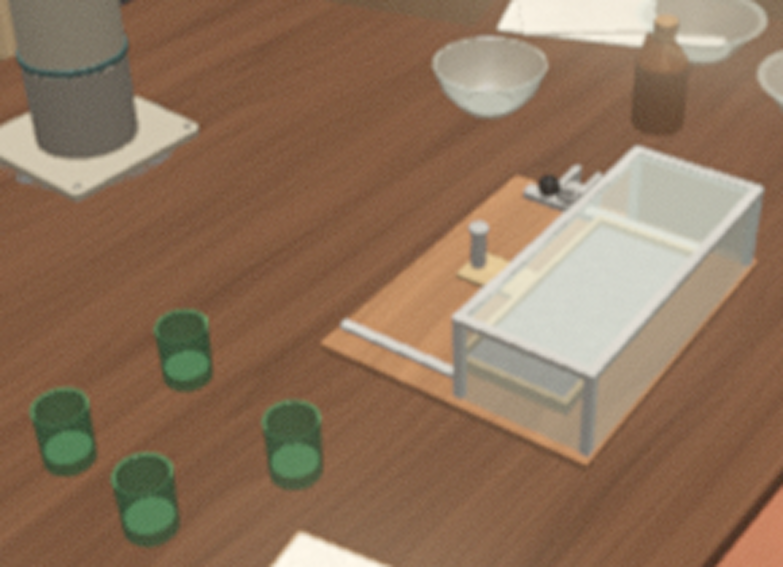

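The top view shows the unit with cover, knob at about (245,190), post at (277,197), four tumblers right of it at x≈371–434; bowl (175,270) and flask (147,206) to the left. I'll fit the unit pose and tumbler positions now.

```bash
cat >> h.py <<'E'
def ray(d,u,v):
    f=K(d); p=np.array([(u-d['cx'])/f,-(v-d['cy'])/f,-1.]); T=d['T']; return T[:3,3],T[:3,:3]@p
def at_z(d,u,v,z):
    o,r=ray(d,u,v); return o+r*(z-o[2])/r[2]
def proj(d,P):
    T=d['T']; q=T[:3,:3].T@(np.asarray(P,float)-T[:3,3]); f=K(d); return np.array([d['cx']+f*q[0]/-q[2], d['cy']-f*q[1]/-q[2]])
E
python3 - <<'E'
from h import *
from scipy.optimize import least_squares
d=ctrl.get_image('top'); s=ctrl.get_image('scene')
c=lambda u,v:(u/2.4+120,v/2.4+100)
c2=lambda u,v:(u/2.7+120,v/2.7+130)
obs=[(d,(0,182,110),c(228,174)),(d,(0,-182,110),c(513,150)),(d,(152,182,110),c(220,58)),(d,(152,-182,110),c(501,36)),
(d,(-160,192,12),c(241,302)),(d,(-160,-192,12),c(521,279)),
(s,(0,-182,110),c2(455,317)),(s,(152,-182,110),c2(588,375)),(s,(152,182,110),c2(762,189)),(s,(0,182,110),c2(640,148)),(s,(-160,-192,12),c2(323,343)),(s,(155,-192,12),c2(587,465))]
def W(p,P):
    a=p[2]; return np.array([p[0]+np.cos(a)*P[0]-np.sin(a)*P[1],p[1]+np.sin(a)*P[0]+np.cos(a)*P[1],P[2]])
def res(p): return np.concatenate([proj(o[0],W(p,o[1]))-o[2] for o in obs])
r=least_squares(res,[600,50,0]); p=r.x; print(p,np.round(r.fun.reshape(-1,2),1).tolist())
np.save('unit.npy',p)
print('hinge',W(p,(-60,158,41)),'knob',W(p,(-60,158-65,78.5)),'handle',W(p,(77-132,0,56)))
print('knob px',proj(d,W(p,(-60,93,78.5))),c(301,215),'handle',proj(d,W(p,(-55,0,74))),c(377,234))
# tumblers
def fit(cam,mask_rects):
    pass
tp=ctrl.cut_out('top','tumbler1'); sc=ctrl.cut_out('scene','tumbler1')
# project model: rim (z66 r27) and foot (z0 r25.5) bounding box; solve xy from rect of each
def bb(cam,x,y):
    t=np.linspace(0,6.28,40); pts=[proj(cam,(x+27*np.cos(a),y+27*np.sin(a),66)) for a in t]+[proj(cam,(x+25.5*np.cos(a),y+25.5*np.sin(a),0)) for a in t]
    pts=np.array(pts); return np.r_[pts.min(0),pts.max(0)]
for cam,L in ((d,tp),(s,sc)):
    for b in L:
        R0=np.array(b['rect'],float); g=at_z(cam,(R0[0]+R0[2])/2,(R0[1]+R0[3])/2,33)
        q=least_squares(lambda x:bb(cam,*x)-R0,g[:2]); 
        print(np.round(q.x,1),np.round(q.fun,1),b['score'],R0)
for n,z in(('bowl',32),('flask',75)):
    b=ctrl.boxes_of('top',n)[0]['rect']; print(n,at_z(d,(b[0]+b[2])/2,(b[1]+b[3])/2,z))
E
```

```text
[6.68547997e+02 7.72004082e+01 6.88398380e-02] [[0.1, -1.5], [-1.1, -0.9], [0.8, -0.2], [-0.9, -0.3], [-0.4, -0.0], [-0.2, 0.1], [-1.1, -0.3], [1.9, 0.5], [0.2, 0.2], [-1.7, -0.2], [-1.7, -0.7], [-0.8, -0.4]]
hinge [597.82200254 230.69905226  41.        ] knob [602.29305872 165.85300645  78.5       ] handle [613.67826571  73.41720678  56.        ]
knob px [246.16371869 189.66572932] (245.41666666666669, 189.58333333333334) handle [275.56723751 186.01249852] (277.08333333333337, 197.5)
[ 446.2 -238.5] [ 0.7 -1.3 -0.6  1.4] 0.79 [363.3 230.8 385.8 245.8]
[ 627.2 -263.3] [-1.6 -0.3  1.5  0.3] 0.78 [370.7 173.  388.6 192.2]
[ 441.1 -394.1] [ 0.4  0.  -0.3 -0. ] 0.75 [411.3 230.5 435.8 248.2]
[ 567.3 -401.6] [-0.3  0.6  0.3 -0.7] 0.58 [411.9 190.  434.8 210.5]
[ 617.5 -263. ] [-0.7  0.5  0.7 -0.5] 0.9 [217.  275.  238.4 310. ]
[ 440.8 -390.7] [ 1.8  2.2 -1.8 -1.9] 0.88 [127.2 270.9 156.3 308.7]
[ 571.2 -398.3] [ 0.1  0.7 -0.1 -0.7] 0.73 [161.2 296.6 187.2 333.8]
[ 452.3 -244.4] [ 1.2 -1.4 -1.2  1.4] 0.62 [175.5 247.8 200.3 276.5]
[523.2 541.7] [ 5.  10.4 -4.9 -9.3] 0.54 [351.4 136.  377.7 179. ]
bowl [352.94347568 393.86497577  32.        ]
flask [547.9410847  474.27892938  75.        ]
```

```bash
cat >> h.py <<'E'
U=np.load('unit.npy') if __import__('os').path.exists('unit.npy') else None
def W(P,p=None):
    p=U if p is None else p; a=p[2]; return np.array([p[0]+np.cos(a)*P[0]-np.sin(a)*P[1],p[1]+np.sin(a)*P[0]+np.cos(a)*P[1],P[2]])
def toU(P,p=None):
    p=U if p is None else p; a=p[2]; x,y=P[0]-p[0],P[1]-p[1]; return np.array([np.cos(a)*x+np.sin(a)*y,-np.sin(a)*x+np.cos(a)*y,P[2]])
def rowto(P,yaw=None):
    yaw=U[2] if yaw is None else yaw
    s=ctrl.read_state(); R0=R.from_euler('xyz',s['tool_rot']); R1=R.from_euler('xyz',[np.pi,0,yaw])
    sh=R0.as_matrix().T@(np.asarray(P)-s['eef_pos'])/40; rv=np.degrees((R0.inv()*R1).as_rotvec())
    print('row',np.round(sh,3),np.round(rv,2),'dist',round(np.linalg.norm(sh)*40),'clock',round(s['clock'],2),'w',round(s['width'],1),'F',np.round(s['force'],1))
E
python3 - <<'E'
from h import *
d=ctrl.get_image('top'); s=ctrl.get_image('scene')
print('handle top unit', toU(at_z(d,277.1,197.5,74)), toU(at_z(s,479/2.7+120,229/2.7+130,74)))
print('knob',toU(at_z(d,245.4,189.6,78.5)),toU(at_z(s,549/2.7+120,186/2.7+130,78.5)))
rowto(W((-60,93,200)))
E
```

```text
handle top unit [-92.04228158  -1.94312112  74.        ] [-85.42520407  -5.12521142  74.        ]
knob [-59.59443904  95.38056647  78.5       ] [-63.21670308 102.71959401  78.5       ]
row [-13.761 -15.417   0.783] [ -0.    -0.   -69.38] dist 827 clock 1.75 w 85.5 F [ 0.6  0.4 -0.4]
```

```bash
python3 -m creep '-13.76 -15.42 0.78 0 0 -69.4 0.45;-13.76 -15.42 0.78 0 0 -69.4 0.45;-13.76 -15.42 0.78 0 0 -69.4 0.45;-13.76 -15.42 0.78 0 0 -69.4 0.45;-13.76 -15.42 0.78 0 0 -69.4 0.45;-13.76 -15.42 0.78 0 0 -69.4 0.45;-13.76 -15.42 0.78 0 0 -69.4 0.45;-13.76 -15.42 0.78 0 0 -69.4 0.45;-13.76 -15.42 0.78 0 0 -69.4 0.45;-13.76 -15.42 0.78 0 0 -69.4 0.45'; python3 -c "
from h import *
rowto(W((-60,93,200)))"
```

```text
clock: 2.58
eef_pos: [438.2, -208.2, 215.9]
tool_rot: [3.141, -0.001, 0.075]
force: [1.5, -0.4, 0.3]
width: 46.7
row [ 4.789 -9.019  0.397] [ 0.04 -0.05  0.34] dist 409 clock 2.58 w 46.7 F [ 1.5 -0.4  0.3]
```

```bash
python3 -m creep '4.7 -8.7 0.4 0 0 0 0.45;4.7 -8.7 0.4 0 0 0 0.45;4.7 -8.7 0.4 0 0 0 0.45;4.7 -8.7 0.4 0 0 0 0.45;4.7 -8.7 0.4 0 0 0 0.45;4.7 -8.7 0.4 0 0 0 0.45;4.7 -8.7 0.4 0 0 0 0.45;4.7 -8.7 0.4 0 0 0 0.45;4.7 -8.7 0.4 0 0 0 0.45;4.7 -8.7 0.4 0 0 0 0.45'
python3 - <<'E'
from h import *
rowto(W((-60,93,200)))
s=ctrl.read_state(); d=snap('wrist','w1.png')
Tt=np.eye(4); Tt[:3,:3]=R.from_euler('xyz',s['tool_rot']).as_matrix(); Tt[:3,3]=s['eef_pos']; d['T']=Tt@d['tool_from_camera']
print('knob pred px',proj(d,W((-60,93,78.5))))
for t in ['lever_knob','tray_handle']:
    for b in ctrl.boxes_of('wrist',t): print(t,np.round(b['rect']),b['score'])
E
```

```text
clock: 3.42
eef_pos: [602.2, 157.2, 199.7]
tool_rot: [-3.137, -0.002, 0.074]
force: [0.9, 0.4, -0.7]
width: 46.8
row [ 0.018 -0.216 -0.006] [-0.24 -0.12  0.32] dist 9 clock 3.42 w 46.8 F [ 0.9  0.4 -0.7]
knob pred px [279.1447196  194.29354478]
lever_knob [257.  85. 297. 207.] 0.68
tray_handle [202.  95. 370. 382.] 0.94
```

View pics/w1.png

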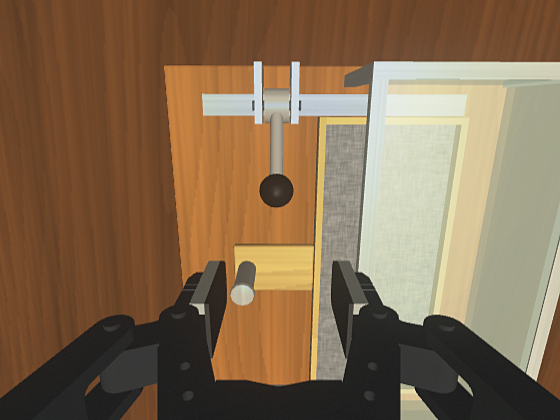

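Wrist view: knob centred at (276,190), post head at (242,295), hinge prongs at (276,92); close to predictions.

```bash
cat >> h.py <<'E'
def wsnap(fn):
    s=ctrl.read_state(); d=snap('wrist',fn)
    Tt=np.eye(4); Tt[:3,:3]=R.from_euler('xyz',s['tool_rot']).as_matrix(); Tt[:3,3]=s['eef_pos']; d['T']=Tt@d['tool_from_camera']; return d
E
python3 - <<'E'
from h import *
d=wsnap('w2.png')
k=at_z(d,276.5,190.5,78.5); print('knob',k,toU(k)); h=at_z(d,242,295,74); print('handle',h,toU(h))
print('hinge',toU(at_z(d,276,103,41)))
print('cover corner',toU(at_z(d,371,63,110)))
rowto(k+[0,0,-19])
E
```

```text
knob [598.56174785 164.14159742  78.5       ] [-63.84019325  91.54930449  78.5       ]
handle [575.45159853  68.21761271  74.        ] [-93.49378289  -2.55783905  74.        ]
hinge [-64.59848642 156.37002516  41.        ]
cover corner [ -5.86278002 179.86635185 110.        ]
row [-0.027 -0.351  3.493] [0.05 0.05 0.08] dist 140 clock 3.62 w 47.1 F [ 1.  -0.8 -0. ]
```

```bash
python3 -m creep '-0.03 -0.35 2 0 0 0 0.45;-0.03 -0.35 2 0 0 0 0.45;-0.03 -0.35 3.5 0 0 0 0.45;-0.03 -0.35 3.5 0 0 0 0.45;-0.03 -0.35 3.5 0 0 0 0.45;-0.03 -0.35 3.5 0 0 0 0.45;-0.03 -0.35 3.5 0 0 0 1;-0.03 -0.35 3.5 0 0 0 1;-0.03 -0.35 3.5 0 0 0 1;-0.03 -0.35 3.5 0 0 0 1'
python3 - <<'E'
from h import *
p=np.load('unit.npy'); n=W((-4,-2,0)); p[:2]=n[:2]; np.save('unit.npy',p); U=p; print(p)
d=wsnap('w3.png'); rowto(W((-60,93,59.5)))
E
```

```text
clock: 4.45
eef_pos: [600.3, 163.4, 61.8]
tool_rot: [3.141, -0.003, 0.068]
force: [-0.6, -2.1, 5.5]
width: 23.0
[6.64695042e+02 7.49300033e+01 6.88398380e-02]
row [ 0.055 -0.058  0.054] [ 0.04 -0.18 -0.03] dist 4 clock 4.5 w 23.2 F [-0.1 -3.   6.6]
```

View pics/w3.png

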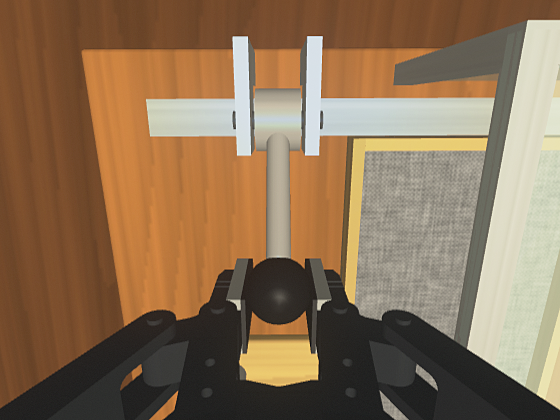

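```bash
python3 -m creep '0 -0.23 -0.32 0 0 0 1;0 -0.52 -0.58 0 0 0 1;0 -0.86 -0.78 0 0 0 1;0 -1.23 -0.9 0 0 0 1;0 -1.62 -0.94 0 0 0 1;0 -1.62 -0.94 0 0 0 1'
python3 - <<'E'
from h import *
d=wsnap('w4.png'); rowto(W((-60,158,97)))
E
```

```text
clock: 5.0
eef_pos: [595.0, 234.1, 99.2]
tool_rot: [-3.138, -0.004, 0.073]
force: [2.3, 0.0, 4.2]
width: 23.0
row [-0.037  0.107  0.053] [-0.19 -0.22  0.22] dist 5 clock 5.05 w 22.8 F [1.7 0.1 6.2]
```

View pics/w4.png

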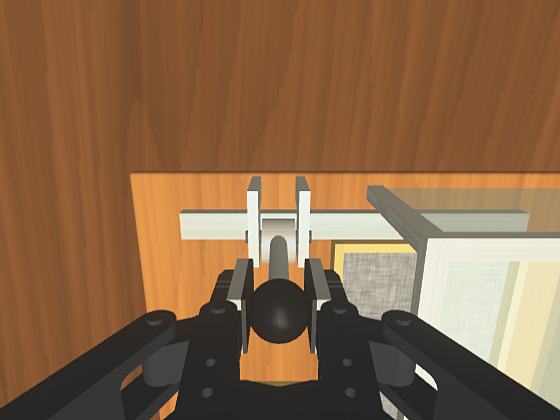

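Ball held, lever about upright. Continue over.

```bash
python3 -m creep '0 -0.39 0.04 0 0 0 1;0 -0.77 0.16 0 0 0 1;0 -1.11 0.36 0 0 0 1;0 -1.4 0.62 0 0 0 1;0 -1.6 0.9 0 0 0 1;0 -1.6 0.9 0 0 0 1;0 -1.6 0.9 0 0 0 1;0 -1.6 0.9 0 0 0 0.45;0 -1.6 0.9 0 0 0 0.45;0 -1.6 0.9 0 0 0 0.45'
python3 - <<'E'
from h import *
d=wsnap('w5.png'); rowto(W((-60,158+65,59.5)))
E
```

```text
clock: 5.88
eef_pos: [590.6, 291.7, 61.6]
tool_rot: [3.141, -0.001, 0.068]
force: [-0.6, -0.2, -0.5]
width: 35.8
row [-0.024 -0.037  0.054] [ 0.01 -0.04 -0.05] dist 3 clock 5.93 w 43.0 F [ 0.9 -0.   0.2]
```

View pics/w5.png

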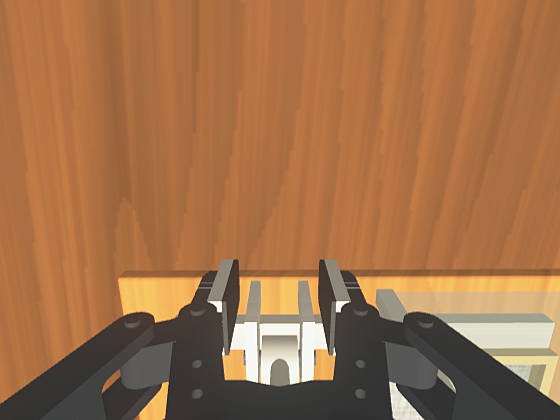

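The ball isn't between the pads. Rise and look.

```bash
python3 -m creep '0 0 -1 0 0 0 0.3;0 0 -2 0 0 0 0.3;0 0.6 -2.7 0 0 0 0.3;0 0.6 -2.7 0 0 0 0.3;0 0.6 -2.7 0 0 0 0.3;0 0.6 -2.7 0 0 0 0.3'
python3 - <<'E'
from h import *
d=wsnap('w6.png'); rowto(W((-60,158,200)))
snap('scene','s6.png')
E
```

```text
clock: 6.43
eef_pos: [591.3, 268.2, 169.0]
tool_rot: [3.142, 0.0, 0.068]
force: [-0.7, 0.7, -0.8]
width: 59.7
row [ 0.01   1.009 -0.793] [0.01 0.11 0.03] dist 51 clock 6.48 w 60.2 F [ 0.3  0.2 -0.5]
```

View pics/w6.png

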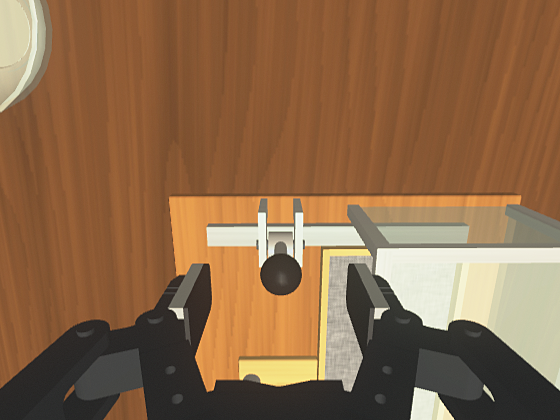

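View pics/s6.png

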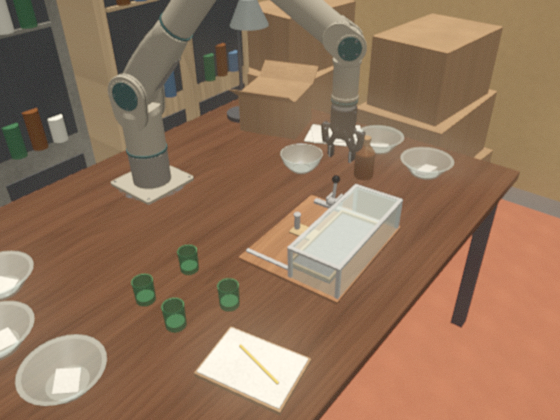

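Run:
```python
from h import *
d=wsnap('w7.png'); 
for th in range(-40,30,10):
    t=np.radians(th); print(th,proj(d,W((-60,158+75*np.sin(t),41+75*np.cos(t)))))
b=W((-60,158,0)); 
rowto(W((-60,118,140)));rowto(W((-60,118,92)))
```

```text
-40 [279.61841224 343.29964806]
-30 [279.65934549 337.31243273]
-20 [279.7035699  327.46683572]
-10 [279.74905953 313.85153923]
0 [279.79330255 296.89982857]
10 [279.83355062 277.40795181]
20 [279.86718127 256.47784877]
row [0.016 2.02  0.693] [0.02 0.15 0.08] dist 85 clock 6.58 w 59.9 F [-0.  -0.2 -1.2]
row [0.02  2.02  1.893] [0.02 0.15 0.08] dist 111 clock 6.58 w 59.9 F [-0.  -0.2 -1.2]
```

```bash
python3 -m creep '0 2.02 0 0 0 0 1;0 2.02 0 0 0 0 1;0 2.02 0 0 0 0 1;0 2.02 1 0 0 0 1;0 2.02 1.9 0 0 0 1;0 2.02 1.9 0 0 0 1;0 2.02 1.9 0 0 0 1;0 2.02 1.9 0 0 0 1'
python3 - <<'E'
from h import *
d=wsnap('w8.png'); rowto(W((-60,130,92)));rowto(W((-60,203,76)))
E
```

```text
clock: 7.25
eef_pos: [597.7, 189.2, 94.0]
tool_rot: [-3.141, -0.001, 0.07]
force: [-0.1, 0.4, 1.1]
width: 0.1
row [-0.043 -0.283  0.073] [-0.07 -0.15  0.06] dist 12 clock 7.3 w 0.2 F [ 0.8 -0.1 -0.3]
row [-0.042 -2.107  0.475] [-0.07 -0.15  0.06] dist 86 clock 7.3 w 0.2 F [ 0.8 -0.1 -0.3]
```

View pics/w8.png

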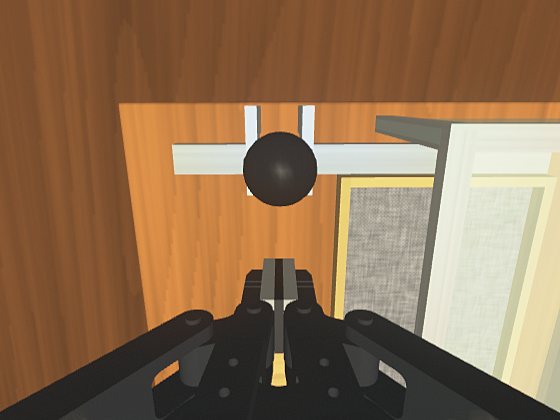

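Fingers shut, ball ahead at (280,168). Push it over.

```bash
python3 -m creep '0 -0.5 0 0 0 0 1;0 -0.9 0.05 0 0 0 1;0 -1.2 0.15 0 0 0 1;0 -1.5 0.25 0 0 0 1;0 -1.75 0.35 0 0 0 1;0 -1.9 0.4 0 0 0 1;0 -2.0 0.45 0 0 0 1;0 -2.0 0.45 0 0 0 1;0 -2.0 0.45 0 0 0 1'
python3 - <<'E'
from h import *
d=wsnap('w9.png'); rowto(W((-60,203,76)))
E
```

```text
clock: 8.05
eef_pos: [591.4, 268.1, 74.9]
tool_rot: [-3.141, 0.0, 0.069]
force: [0.1, -0.2, 0.0]
width: -0.2
row [-0.009 -0.14  -0.024] [-0.    0.02  0.  ] dist 6 clock 8.1 w -0.2 F [ 0.  -0.6  0.5]
```

View pics/w9.png

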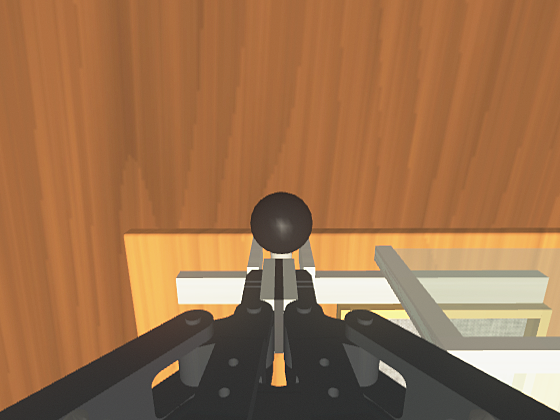

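Run:
```python
from h import *
d=wsnap('w10.png'); 
for th in (30,40,50,60):
    t=np.radians(th); print(th,proj(d,W((-60,158+75*np.sin(t),41+75*np.cos(t)))))
```

```text
30 [277.79389575 322.62859901]
40 [277.81071294 286.6306728 ]
50 [277.83649581 254.34229776]
60 [277.86835886 227.53178292]
```

Lever at its free stop (60°). Now the post.

Run:
```python
from h import *
rowto([575.5,68.2,130]); rowto([575.5,68.2,37])
```

```text
row [-0.746  4.945 -1.371] [-0.    0.01 -0.01] dist 207 clock 8.15 w -0.1 F [ 0.1 -0.7 -0.1]
row [-0.746  4.945  0.954] [-0.    0.01 -0.01] dist 204 clock 8.15 w -0.1 F [ 0.1 -0.7 -0.1]
```

```bash
python3 -m creep '0 0 -1.37 0 0 0 0.8;0 0.5 -1.37 0 0 0 0.45;-0.74 4.94 -1.37 0 0 0 0.45;-0.74 4.94 -1.37 0 0 0 0.45;-0.74 4.94 -1.37 0 0 0 0.45;-0.74 4.94 -1.37 0 0 0 0.45;-0.74 4.94 -1.37 0 0 0 0.45;-0.74 4.94 -1.37 0 0 0 0.45;-0.74 4.94 -1.37 0 0 0 0.45;-0.74 4.94 -1.37 0 0 0 0.45'
python3 - <<'E'
from h import *
d=wsnap('w11.png'); rowto([575.5,68.2,37])
for b in ctrl.boxes_of('wrist','tumbler1'): print(b)
E
```

```text
clock: 8.98
eef_pos: [576.1, 70.4, 130.3]
tool_rot: [-3.14, -0.001, 0.07]
force: [0.1, 1.1, 0.3]
width: 46.7
row [-0.021  0.071  2.331] [-0.09 -0.05  0.15] dist 93 clock 9.03 w 47.0 F [0.3 0.9 0.7]
```

View pics/w11.png

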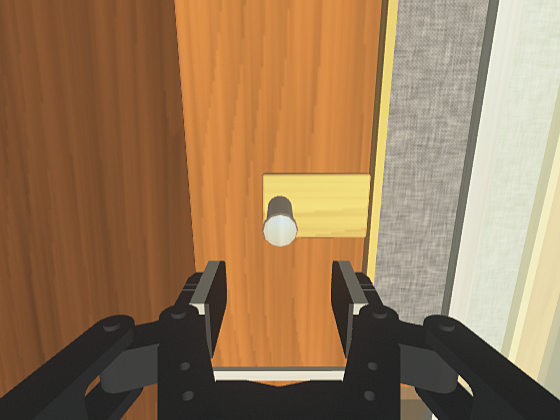

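Post head at (280,231), centred between the jaws in x. Check depth-direction and descend.

Run:
```python
from h import *
d=wsnap('w12.png'); h=at_z(d,280,231,74); print(h,toU(h)); rowto(np.r_[h[:2],37])
```

```text
[576.70840417  73.08335426  74.        ] [-87.90526167   4.20992788  74.        ]
row [ 0.024 -0.049  2.327] [-0.07 -0.02  0.18] dist 93 clock 9.13 w 46.8 F [ 0.4 -0.   0.7]
```

```bash
python3 -m creep '0.02 -0.03 1 0 0 0 0.45;0.02 -0.03 1.7 0 0 0 0.45;0.02 -0.03 2.33 0 0 0 0.45;0.02 -0.03 2.33 0 0 0 0.45;0.02 -0.03 2.33 0 0 0 0.45;0.02 -0.03 2.33 0 0 0 1;0.02 -0.03 2.33 0 0 0 1;0.02 -0.03 2.33 0 0 0 1;0.02 -0.03 2.33 0 0 0 1;0.02 -0.03 2.33 0 0 0 1'; python3 -c "
from h import *
d=wsnap('w13.png');s=ctrl.read_state();print(toU(s['eef_pos']));rowto([575,70,37])"
```

```text
clock: 9.97
eef_pos: [577.9, 70.6, 38.8]
tool_rot: [-3.141, -0.003, 0.069]
force: [-1.7, 0.6, 6.9]
width: 16.5
[-86.89264201   1.66145299  38.7713428 ]
row [-0.073  0.01   0.044] [-0.04 -0.2   0.03] dist 3 clock 10.02 w 16.3 F [0.  0.5 7.8]
```

View pics/w13.png

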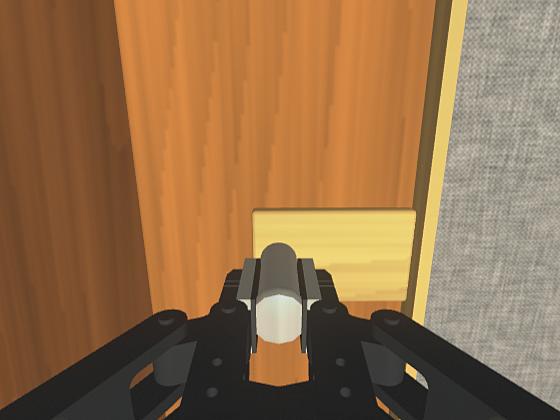

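Post gripped. Pull out.

```bash
python3 -m creep '-0.2 0 0 0 0 0 1;-0.6 0 0 0 0 0 1;-1.1 0 0 0 0 0 1;-1.6 0 0 0 0 0 1;-2.1 0 0 0 0 0 1;-2.6 0 0 0 0 0 1;-2.95 0 0 0 0 0 1;-3.12 0 0 0 0 0 1;-3.18 0 0 0 0 0 1;-3.18 0 0 0 0 0 1'; python3 -c "
from h import *
d=wsnap('w14.png');snap('top','t14.png');s=ctrl.read_state();print(toU(s['eef_pos']),s['force'],s['width'])"
```

```text
clock: 10.85
eef_pos: [452.2, 61.6, 38.7]
tool_rot: [-3.141, -0.007, 0.069]
force: [2.2, 0.6, 12.3]
width: 16.1
[-212.95147931    1.25106085   38.67266539] [ 1.77499697  0.69628086 11.51731554] 16.40294455981063
```

View pics/t14.png

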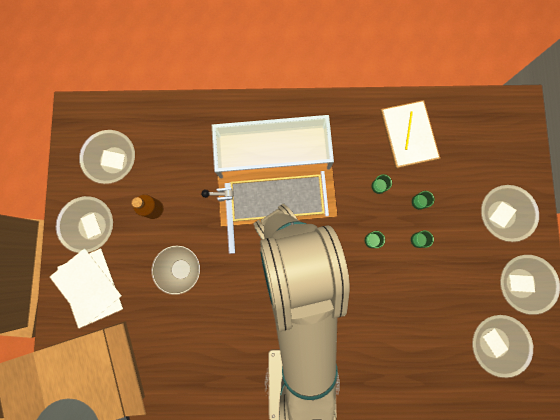

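Tray is fully out in the top view, rails clear; tumblers unmoved. Release and go above the nearest tumbler.

```bash
python3 -m creep '0 0 0 0 0 0 0.45;0 0 0 0 0 0 0.45;0 0 0 0 0 0 0.45;0 0 0 0 0 0 0.45;0 0 -1 0 0 0 0.45;0 0 -2 0 0 0 0.3;0 0 -3 0 0 0 0;0 0 -4 0 0 0 0;0 0 -4 0 0 0 0;0 0 -4 0 0 0 0'; python3 -c "
from h import *
rowto([449,-236,200])"
```

```text
clock: 11.78
eef_pos: [450.8, 61.2, 198.7]
tool_rot: [-3.142, -0.005, 0.069]
force: [0.2, 0.9, -0.2]
width: 85.6
row [-0.554  7.409 -0.035] [-0.   -0.27 -0.02] dist 297 clock 11.78 w 85.6 F [ 0.2  0.9 -0.2]
```

```bash
python3 -m creep '-0.55 7.4 0 0 0 0 0;-0.55 7.4 0 0 0 0 0;-0.55 7.4 0 0 0 0 0;-0.55 7.4 0 0 0 0 0;-0.55 7.4 0 0 0 0 0;-0.55 7.4 0 0 0 0 0;-0.55 7.4 0 0 0 0 0;-0.55 7.4 0 0 0 0 0;-0.55 7.4 0 0 0 0 0;-0.55 7.4 0 0 0 0 0'
cat >> h.py <<'E'
from scipy.optimize import least_squares
def bb(cam,x,y,z0=0):
    t=np.linspace(0,2*np.pi,60); pts=[proj(cam,(x+27*np.cos(a),y+27*np.sin(a),z0+66)) for a in t]+[proj(cam,(x+25.5*np.cos(a),y+25.5*np.sin(a),z0)) for a in t]
    pts=np.array(pts); return np.r_[pts.min(0),pts.max(0)]
def tumb(cam,name,z0=0):
    out=[]
    for b in ctrl.cut_out(name,'tumbler1'):
        if b['score']<.4: continue
        R0=np.array(b['rect'],float); g=at_z(cam,(R0[0]+R0[2])/2,(R0[1]+R0[3])/2,z0+33)
        w=np.array([R0[0]>3,R0[1]>3,R0[2]<556,R0[3]<416])
        q=least_squares(lambda x:(bb(cam,*x,z0)-R0)*w,g[:2]); print(name,np.round(q.x,1),'res',np.round(q.fun,1),'sc',round(b['score'],2),np.round(R0)); out.append(q.x)
    return out
E
python3 - <<'E'
from h import *
d=wsnap('w15.png'); t=tumb(d,'wrist'); 
s=ctrl.read_state(); print(s['eef_pos'])
t2=ctrl.get_image('top'); tumb(t2,'top')
E
```

```text
clock: 12.62
eef_pos: [447.0, -234.7, 195.3]
tool_rot: [-3.139, 0.003, 0.069]
force: [0.5, -0.4, 0.1]
width: 85.6
wrist [ 620.6 -266.6] res [-1.5  0.2  1.2 -0.1] sc 0.92 [422. 202. 513. 281.]
wrist [ 440.1 -235.3] res [-1.4 -0.2  1.4  0.3] sc 0.9 [238. 159. 302. 233.]
wrist [ 444.  -386.7] res [ 0.6 -2.6 -0.6  2.4] sc 0.64 [235. 300. 294. 379.]
[ 447.89457045 -233.30152746  196.01139643]
top [ 441.6 -242.6] res [ 1.3  1.  -1.2 -1.1] sc 0.84 [364. 230. 388. 250.]
top [ 614.2 -263.4] res [-1.  -1.2  0.9  1.3] sc 0.52 [370. 178. 389. 195.]
top [525.   77.5] res [ 41.1  28.3 -41.  -29.2] sc 0.41 [225. 177. 324. 254.]
```

View pics/w15.png

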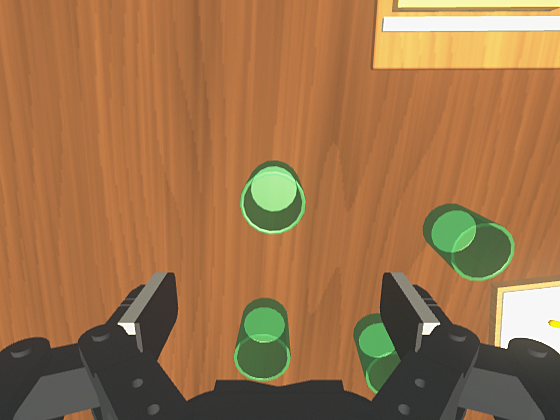

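Nearest tumbler's rim centre at (273,202), outline 241–305; two others partly visible below.

Run:
```python
from h import *
d=wsnap('w16.png'); a=at_z(d,273,202,66); print(a, at_z(d,274,188,3)); rowto(np.r_[a[:2],27])
```

```text
[ 443.80531763 -234.3864295    66.        ] [ 444.05045312 -237.57945191    3.        ]
row [-0.115  0.008  4.243] [-0.03  0.02  0.2 ] dist 170 clock 12.87 w 85.4 F [-0.1  0.2  0.2]
```

```bash
python3 -m creep '-0.1 0.04 1 0 0 0 0;-0.1 0.04 2 0 0 0 0;-0.1 0.04 3 0 0 0 0;-0.1 0.04 3.7 0 0 0 0;-0.1 0.04 4.33 0 0 0 0;-0.1 0.04 4.33 0 0 0 0;-0.1 0.04 4.33 0 0 0 1;-0.1 0.04 4.33 0 0 0 1;-0.1 0.04 4.33 0 0 0 1;-0.1 0.04 4.33 0 0 0 1'
python3 - <<'E'
from h import *
d=wsnap('w17.png'); rowto(W((-81,106,200)))
E
```

```text
clock: 13.7
eef_pos: [445.1, -237.7, 25.7]
tool_rot: [3.14, -0.002, 0.069]
force: [-1.0, 1.6, 4.9]
width: 52.2
row [  4.004 -10.062  -4.362] [ 0.08 -0.14  0.03] dist 467 clock 13.75 w 52.4 F [-1.6  1.7  7.5]
```

View pics/w17.png

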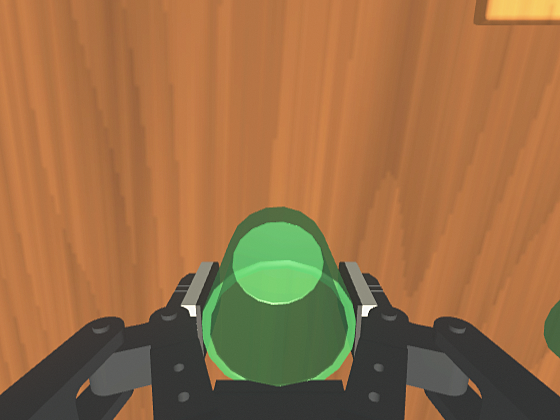

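Tumbler gripped (52 mm). Lift and measure the tray from the top view.

```bash
python3 -m creep '0 0 -0.5 0 0 0 1;0 0 -1.2 0 0 0 1;0 0 -2.2 0 0 0 1;0 0 -3.2 0 0 0 1;0 0 -4.2 0 0 0 1;0 0 -4.2 0 0 0 1;0 0 -4.2 0 0 0 1'
python3 - <<'E'
from h import *
d=snap('top','t18.png'); rowto(W((-81,106,200)))
a=cv2.imread('pics/t18.png')[150:270,190:350]; cv2.imwrite('pics/t18c.png',cv2.resize(a,None,fx=5,fy=5,interpolation=cv2.INTER_CUBIC))
for u in [(-59,142.5),(-59,-142.5),(59,-142.5),(59,142.5)]: print((proj(d,W((-83+u[0],u[1],20)))-[190,150])*5)
E
```

```text
clock: 14.33
eef_pos: [445.8, -238.6, 194.8]
tool_rot: [3.137, -0.006, 0.068]
force: [-0.9, 0.4, -2.8]
width: 52.3
row [  4.008 -10.076  -0.191] [ 0.11 -0.11 -0.02] dist 434 clock 14.38 w 52.2 F [ 0.1  0.3 -1.8]
[225.72789036 350.08199712]
[661.48007791 314.92136823]
[644.46731099 138.35251722]
[214.54366832 172.92680385]
```

View pics/t18c.png

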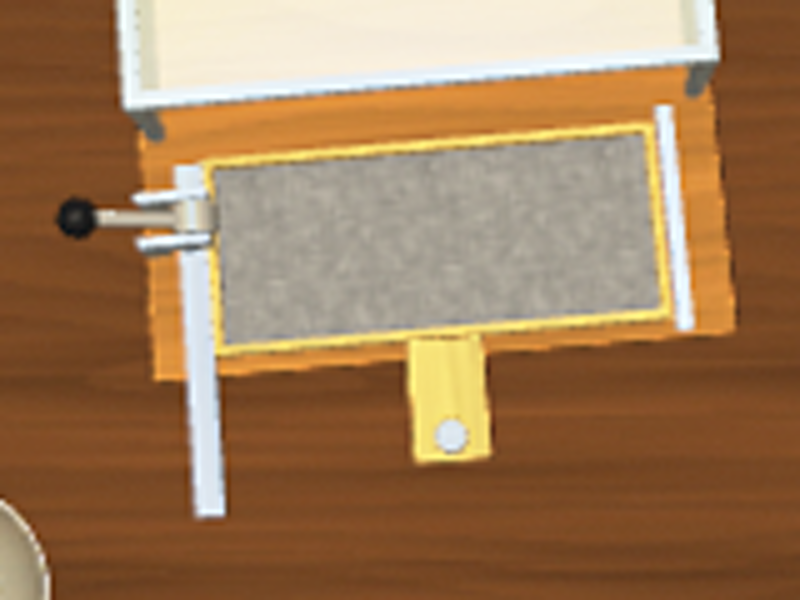

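Tray felt corners at crop (223,346),(669,308),(644,130),(212,165): within ~4 mm of the predicted place.

```bash
python3 -m creep '4 -10.05 -0.1 0 0 0 1;4 -10.05 -0.1 0 0 0 1;4 -10.05 -0.1 0 0 0 1;4 -10.05 -0.1 0 0 0 1;4 -10.05 -0.1 0 0 0 1;4 -10.05 -0.1 0 0 0 1;4 -10.05 -0.1 0 0 0 1;4 -10.05 -0.1 0 0 0 1;4 -10.05 -0.1 0 0 0 1;4 -10.05 -0.1 0 0 0 1';python3 -m creep '0 0 0 0 0 0 1;0 0 0 0 0 0 1;0 0 0 0 0 0 1;0 0 0 0 0 0 1'
python3 - <<'E'
from h import *
d=wsnap('w19.png'); rowto(W((-81,105,46.5)))
E
```

```text
clock: 15.22
eef_pos: [570.1, 160.8, 193.3]
tool_rot: [3.14, 0.004, 0.07]
force: [0.7, -0.7, -1.9]
width: 52.4
clock: 15.55
eef_pos: [570.2, 157.2, 194.0]
tool_rot: [3.139, 0.003, 0.067]
force: [-0.5, 0.1, -3.1]
width: 52.6
row [ 0.189 -0.42   3.697] [ 0.1   0.13 -0.11] dist 149 clock 15.6 w 52.6 F [-0.5 -0.2 -2.3]
```

View pics/w19.png

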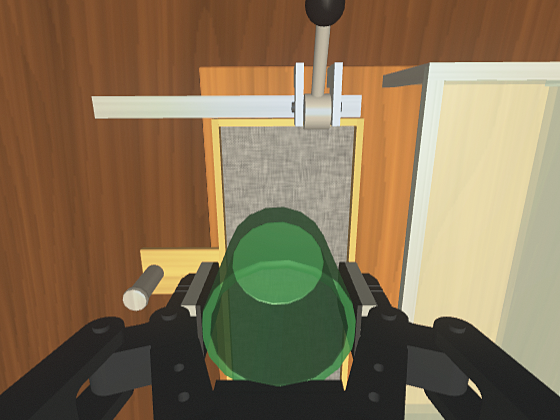

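```bash
python3 -m creep '0.19 -0.42 0.5 0 0 0 1;0.19 -0.42 1.3 0 0 0 1;0.19 -0.42 2.1 0 0 0 1;0.19 -0.42 2.9 0 0 0 1;0.19 -0.42 3.4 0 0 0 1;0.19 -0.42 3.6 0 0 0 1;0.19 -0.42 3.67 0 0 0 1;0.19 -0.42 3.67 0 0 0 1;0.19 -0.42 3.67 0 0 0 1'
python3 - <<'E'
from h import *
d=wsnap('w20.png'); rowto(W((-81,105,46)))
E
```

```text
clock: 16.35
eef_pos: [578.8, 176.7, 50.1]
tool_rot: [-3.141, -0.002, 0.068]
force: [0.6, -0.2, -2.2]
width: 52.6
row [-0.062  0.064  0.108] [-0.05 -0.17 -0.01] dist 6 clock 16.4 w 52.3 F [ 0.5  0.7 -1.9]
```

View pics/w20.png

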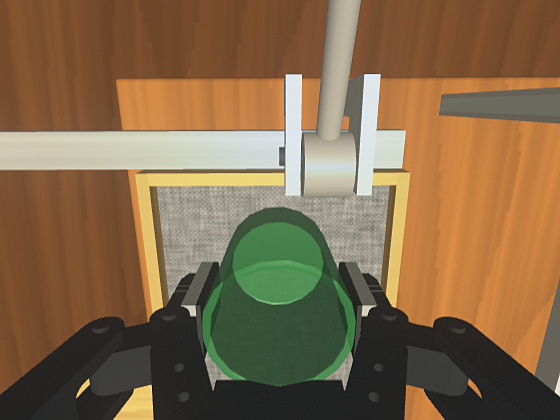

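```bash
python3 -m creep '0 0.05 0.05 0 0 0 1;0 0.05 0.09 0 0 0 1;0 0.05 0.09 0 0 0 1;0 0.05 0.09 0 0 0 1'; python3 -m creep '0 0 0 0 0 0 0.15;0 0 0 0 0 0 0.1;0 0 0 0 0 0 0.05;0 0 0 0 0 0 0.05;0 0 -0.7 0 0 0 0.05;0 0 -1.7 0 0 0 0;0 0 -2.7 0 0 0 0;0 0 -3.7 0 0 0 0;0 0 -3.7 0 0 0 0'
python3 - <<'E'
from h import *
d=wsnap('w21.png'); rowto([443,-380,200])
E
```

```text
clock: 16.73
eef_pos: [578.5, 174.4, 45.7]
tool_rot: [3.141, -0.001, 0.069]
force: [-0.0, -1.7, 2.2]
width: 52.0
clock: 17.48
eef_pos: [582.3, 177.0, 201.2]
tool_rot: [-3.137, -0.014, 0.069]
force: [1.2, 0.3, 0.5]
width: 85.4
row [-4.394 13.632 -0.132] [-0.15 -0.54  0.02] dist 573 clock 17.53 w 85.1 F [ 0.5 -0.8 -0.1]
```

View pics/w21.png

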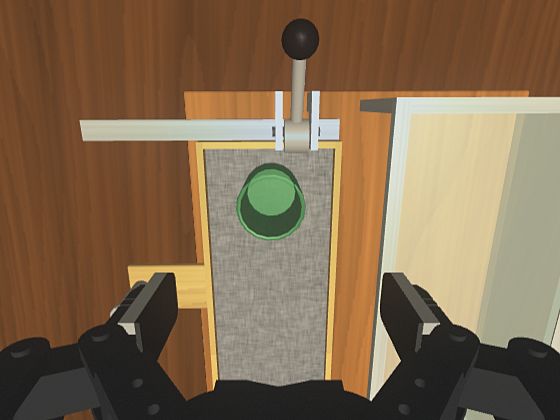

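Standing well at (270,190). Next: the tumbler near (443,-388).

```bash
python3 -m creep '-4.4 13.6 0 0 0.5 0 0;-4.4 13.6 0 0 0.5 0 0;-4.4 13.6 0 0 0.5 0 0;-4.4 13.6 0 0 0.5 0 0;-4.4 13.6 0 0 0.5 0 0;-4.4 13.6 0 0 0.5 0 0;-4.4 13.6 0 0 0.5 0 0;-4.4 13.6 0 0 0.5 0 0;-4.4 13.6 0 0 0.5 0 0;-4.4 13.6 0 0 0.5 0 0'; python3 -c "
from h import *
rowto([443,-385,200])"
```

```text
clock: 18.37
eef_pos: [475.7, -231.3, 192.1]
tool_rot: [-3.141, -0.007, 0.069]
force: [0.8, -0.7, 0.5]
width: 85.3
row [-1.081  3.777 -0.209] [-0.05 -0.41  0.03] dist 157 clock 18.37 w 85.3 F [ 0.8 -0.7  0.5]
```

```bash
python3 -m creep '-1.08 3.6 -0.1 0 0 0 0;-1.08 3.6 -0.1 0 0 0 0;-1.08 3.6 -0.1 0 0 0 0;-1.08 3.6 -0.1 0 0 0 0;-1.08 3.6 -0.1 0 0 0 0;-1.08 3.6 -0.1 0 0 0 0;-1.08 3.6 -0.1 0 0 0 0'
python3 - <<'E'
from h import *
d=wsnap('w22.png'); rowto([443,-388,26])
for t in tumb(d,'wrist'): rowto(np.r_[t,24])
E
```

```text
clock: 18.95
eef_pos: [444.0, -374.8, 195.7]
tool_rot: [-3.139, -0.008, 0.07]
force: [-0.2, 0.7, -0.4]
width: 85.2
row [-0.097  0.349  4.249] [-0.12 -0.48  0.16] dist 171 clock 19.0 w 85.5 F [-0.   0.8 -0.1]
wrist [ 442.9 -387.5] res [ 0.1 -2.7 -0.1  2.5] sc 0.95 [242. 174. 308. 245.]
wrist [ 567.8 -397.5] res [ 1.9 -0.7 -1.6  0.5] sc 0.92 [370. 190. 457. 266.]
wrist [ 621.6 -266.4] res [ 0.  -1.9  0.   2.2] sc 0.68 [451.  37. 560. 111.]
row [-0.107  0.336  4.306] [-0.09 -0.49  0.19] dist 173 clock 19.05 w 85.5 F [-0.1  0.4 -0.4]
row [2.991 0.81  4.332] [-0.09 -0.49  0.19] dist 213 clock 19.05 w 85.5 F [-0.1  0.4 -0.4]
row [ 4.568 -2.36   4.35 ] [-0.09 -0.49  0.19] dist 269 clock 19.05 w 85.5 F [-0.1  0.4 -0.4]
```

View pics/w22.png

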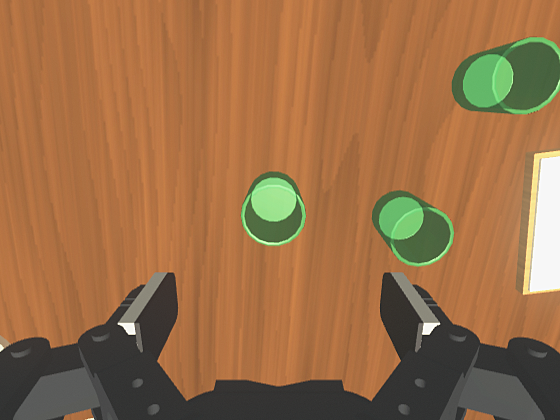

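Nearest tumbler at (273,208); neighbours 125 mm off, clear of the fingers.

```bash
python3 -m creep '-0.08 0.33 1 0 -0.4 0 0;-0.08 0.33 2 0 -0.4 0 0;-0.08 0.33 3 0 -0.4 0 0;-0.08 0.33 3.7 0 -0.4 0 0;-0.08 0.33 4.25 0 -0.4 0 0;-0.08 0.33 4.25 0 -0.4 0 0;-0.08 0.33 4.25 0 -0.4 0 1;-0.08 0.33 4.25 0 -0.4 0 1;-0.08 0.33 4.25 0 -0.4 0 1;-0.08 0.33 4.25 0 -0.4 0 1'; python3 -m creep '0 0 -0.5 0 0 0 1;0 0 -1.2 0 0 0 1;0 0 -2.2 0 0 0 1;0 0 -3.2 0 0 0 1;0 0 -4.2 0 0 0 1;0 0 -4.2 0 0 0 1;0 0 -4.2 0 0 0 1';python3 - <<'E'
from h import *
d=wsnap('w23.png'); rowto(W((-81,35,200)))
E
```

```text
clock: 19.88
eef_pos: [444.4, -390.0, 28.9]
tool_rot: [3.14, -0.004, 0.07]
force: [-1.5, 1.7, 4.7]
width: 52.2
clock: 20.47
eef_pos: [444.5, -390.9, 198.5]
tool_rot: [3.136, -0.007, 0.069]
force: [-0.1, 0.8, -2.0]
width: 52.4
row [  4.305 -12.088  -0.108] [ 0.13 -0.19  0.01] dist 513 clock 20.52 w 52.1 F [-0.3  0.4 -3. ]
```

View pics/w23.png

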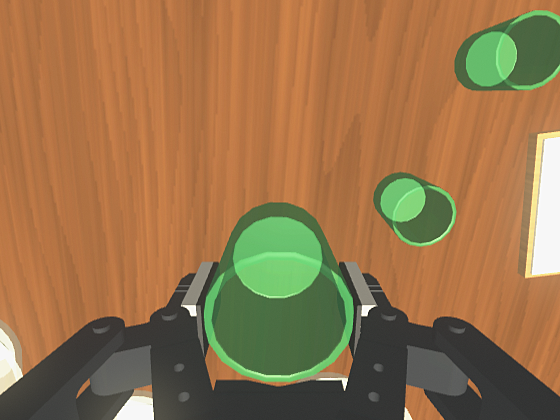

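Held. Carry to slot +35.

```bash
python3 -m creep '4.3 -12.09 -0.1 0 0 0 1;4.3 -12.09 -0.1 0 0 0 1;4.3 -12.09 -0.1 0 0 0 1;4.3 -12.09 -0.1 0 0 0 1;4.3 -12.09 -0.1 0 0 0 1;4.3 -12.09 -0.1 0 0 0 1;4.3 -12.09 -0.1 0 0 0 1;4.3 -12.09 -0.1 0 0 0 1;4.3 -12.09 -0.1 0 0 0 1;4.3 -12.09 -0.1 0 0 0 1'; python3 -m creep '0 0 0 0 0 0 1;0 0 0 0 0 0 1;0 0 0 0 0 0 1';python3 - <<'E'
from h import *
rowto(W((-81,35,49)))
E
```

```text
clock: 21.35
eef_pos: [553.9, 13.3, 196.5]
tool_rot: [3.141, 0.002, 0.069]
force: [0.7, -0.4, -2.2]
width: 52.0
clock: 21.6
eef_pos: [553.8, 11.3, 196.7]
tool_rot: [3.141, 0.002, 0.07]
force: [0.3, -1.4, -1.6]
width: 52.6
row [ 0.861 -2.273  3.688] [0.04 0.1  0.08] dist 177 clock 21.6 w 52.6 F [ 0.3 -1.4 -1.6]
```

```bash
python3 -m creep '0.86 -2.27 0 0 0 0 1;0.86 -2.27 0 0 0 0 1;0.86 -2.27 0 0 0 0 1;0.86 -2.27 0 0 0 0 1;0.86 -2.27 0.5 0 0 0 1;0.86 -2.27 1.3 0 0 0 1;0.86 -2.27 2.1 0 0 0 1;0.86 -2.27 2.9 0 0 0 1;0.86 -2.27 3.4 0 0 0 1;0.86 -2.27 3.6 0 0 0 1'; python3 -m creep '0 0 0 0 0 0 1;0 0 0 0 0 0 1';python3 - <<'E'
from h import *
d=wsnap('w24.png'); rowto(W((-81,35,49)))
E
```

```text
clock: 22.43
eef_pos: [580.4, 101.0, 50.3]
tool_rot: [3.139, 0.006, 0.066]
force: [0.4, -0.5, -1.8]
width: 52.2
clock: 22.6
eef_pos: [583.7, 103.4, 54.4]
tool_rot: [3.141, -0.002, 0.068]
force: [-0.5, -0.2, -1.5]
width: 52.3
row [-0.072 -0.013  0.157] [-0.   -0.2  -0.04] dist 7 clock 22.65 w 51.7 F [-0.   0.5 -0.9]
```

View pics/w24.png

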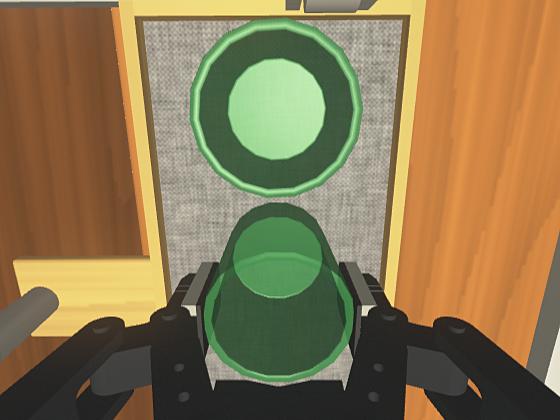

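```bash
python3 -m creep '-0.05 0 0.08 0 0 0 1;-0.05 0 0.13 0 0 0 1;-0.05 0 0.15 0 0 0 1;-0.05 0 0.15 0 0 0 1'; python3 -m creep '0 0 0 0 0 0 0.15;0 0 0 0 0 0 0.1;0 0 0 0 0 0 0.05;0 0 0 0 0 0 0.05;0 0 -0.7 0 0 0 0.05;0 0 -1.7 0 0 0 0;0 0 -2.7 0 0 0 0;0 0 -3.7 0 0 0 0;0 0 -3.7 0 0 0 0'
python3 - <<'E'
from h import *
d=wsnap('w25.png'); rowto([568,-387,200])
E
```

```text
clock: 22.98
eef_pos: [581.8, 104.5, 49.0]
tool_rot: [3.141, -0.003, 0.069]
force: [-0.8, -0.1, 1.9]
width: 52.3
clock: 23.73
eef_pos: [585.9, 106.2, 204.2]
tool_rot: [-3.139, -0.016, 0.069]
force: [1.2, 0.1, 0.8]
width: 85.4
row [-1.2550e+00  1.2254e+01 -1.0000e-02] [-0.08 -0.65  0.01] dist 493 clock 23.78 w 85.2 F [0.1 0.1 0.5]
```

View pics/w25.png

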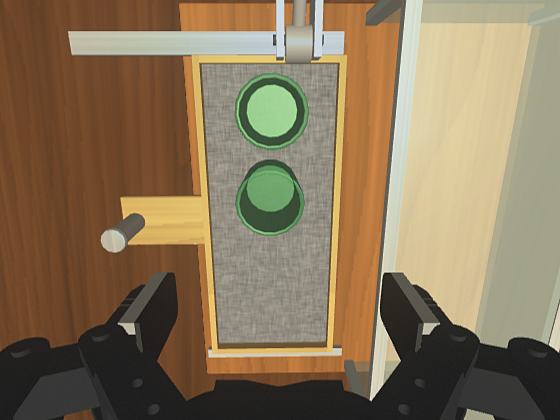

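Two stand in the tray at (272,110) and (270,195). Next: the one at (568,-397).

```bash
python3 -m creep '-1.25 12 0 0 0 0 0;-1.25 12 0 0 0 0 0;-1.25 12 0 0 0 0 0;-1.25 12 0 0 0 0 0;-1.25 12 0 0 0 0 0;-1.25 12 0 0 0 0 0;-1.25 12 0 0 0 0 0;-1.25 12 0 0 0 0 0;-1.25 12 0 0 0 0 0;-1.25 12 0 0 0 0 0'; python3 -m creep '0 2 0 0 0 0 0;0 2 0 0 0 0 0;0 2 0 0 0 0 0;0 2 0 0 0 0 0'
python3 - <<'E'
from h import *
d=wsnap('w26.png'); print(ctrl.read_state()['eef_pos'])
for t in tumb(d,'wrist'): rowto(np.r_[t,24])
E
```

```text
clock: 24.62
eef_pos: [565.6, -313.8, 194.8]
tool_rot: [-3.141, 0.0, 0.069]
force: [0.5, -0.9, -0.3]
width: 85.6
clock: 24.95
eef_pos: [570.2, -395.1, 193.8]
tool_rot: [-3.141, 0.001, 0.064]
force: [0.1, 0.9, 0.2]
width: 85.1
[ 571.26939715 -392.01168739  194.29397248]
wrist [ 568.3 -396.8] res [-0.6  0.2  0.6 -0.1] sc 0.69 [243. 160. 309. 236.]
wrist [ 620.1 -265.8] res [-1.6 -0.   1.3  0.1] sc 0.6 [317.   0. 400.  75.]
row [-0.105  0.167  4.269] [-0.14 -0.03  0.07] dist 171 clock 25.05 w 85.5 F [ 0.5 -0.   0. ]
row [ 1.414 -3.01   4.277] [-0.14 -0.03  0.07] dist 217 clock 25.05 w 85.5 F [ 0.5 -0.   0. ]
```

View pics/w26.png

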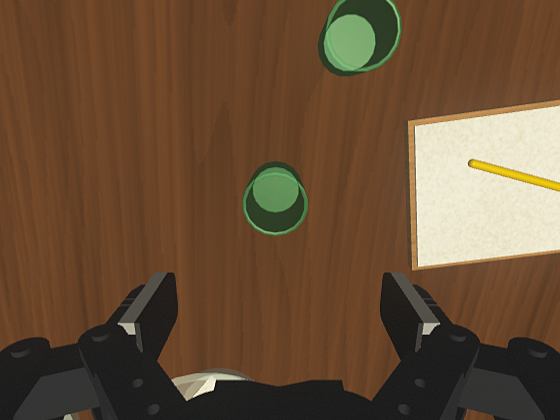

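Target at (275,198). Descend and grip.

```bash
python3 -m creep '-0.07 0.15 1 0 0 0 0;-0.07 0.15 2 0 0 0 0;-0.07 0.15 3 0 0 0 0;-0.07 0.15 3.7 0 0 0 0;-0.07 0.15 4.25 0 0 0 0;-0.07 0.15 4.25 0 0 0 0;-0.07 0.15 4.25 0 0 0 1;-0.07 0.15 4.25 0 0 0 1;-0.07 0.15 4.25 0 0 0 1;-0.07 0.15 4.25 0 0 0 1'; python3 -m creep '0 0 -0.5 0 0 0 1;0 0 -1.2 0 0 0 1;0 0 -2.2 0 0 0 1;0 0 -3.2 0 0 0 1;0 0 -4.2 0 0 0 1;0 0 -4.2 0 0 0 1;0 0 -4.2 0 0 0 1';python3 - <<'E'
from h import *
d=wsnap('w27.png'); rowto(W((-81,-35,200)))
E
```

```text
clock: 25.88
eef_pos: [571.6, -398.4, 28.9]
tool_rot: [3.139, -0.005, 0.069]
force: [-1.4, 0.7, 4.6]
width: 53.1
clock: 26.47
eef_pos: [571.9, -398.9, 198.6]
tool_rot: [3.137, -0.008, 0.069]
force: [-0.3, -0.1, -2.8]
width: 53.2
row [  1.153 -10.759  -0.122] [ 0.1  -0.2   0.03] dist 433 clock 26.52 w 52.9 F [-1.  -0.8 -2.7]
```

View pics/w27.png

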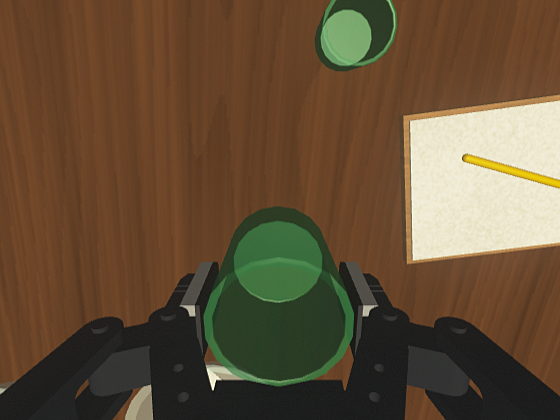

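```bash
python3 -m creep '1.15 -10.75 -0.1 0 0 0 1;1.15 -10.75 -0.1 0 0 0 1;1.15 -10.75 -0.1 0 0 0 1;1.15 -10.75 -0.1 0 0 0 1;1.15 -10.75 -0.1 0 0 0 1;1.15 -10.75 -0.1 0 0 0 1;1.15 -10.75 -0.1 0 0 0 1;1.15 -10.75 -0.1 0 0 0 1;1.15 -10.75 -0.1 0 0 0 1;1.15 -10.75 -0.1 0 0 0 1'; python3 -m creep '0 0 0 0 0 0 1;0 0 0 0 0 0 1;0 0 0 0 0 0 1';python3 - <<'E'
from h import *
d=wsnap('w28.png');rowto(W((-81,-35,49)))
E
```

```text
clock: 27.35
eef_pos: [583.6, 20.0, 196.3]
tool_rot: [3.141, 0.002, 0.069]
force: [1.3, 0.3, -2.4]
width: 53.0
clock: 27.6
eef_pos: [584.2, 18.0, 196.6]
tool_rot: [3.141, 0.002, 0.07]
force: [0.5, -0.3, -2.7]
width: 52.7
row [ 0.079 -0.444  3.692] [ 0.08  0.07 -0.06] dist 149 clock 27.65 w 52.5 F [-0.4 -0.3 -2.1]
```

View pics/w28.png

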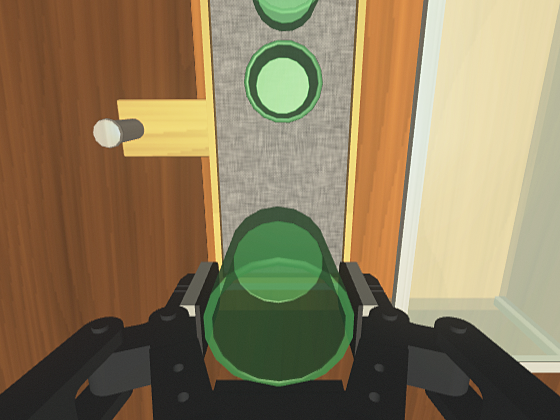

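```bash
python3 -m creep '0.08 -0.44 0 0 0 0 1;0.08 -0.44 0.5 0 0 0 1;0.08 -0.44 1.3 0 0 0 1;0.08 -0.44 2.1 0 0 0 1;0.08 -0.44 2.9 0 0 0 1;0.08 -0.44 3.4 0 0 0 1;0.08 -0.44 3.6 0 0 0 1;0.08 -0.44 3.6 0 0 0 1;0.08 -0.44 3.6 0 0 0 1'
python3 - <<'E'
from h import *
d=wsnap('w29.png'); rowto(W((-81,-35,49)))
E
```

```text
clock: 28.4
eef_pos: [588.0, 35.1, 54.3]
tool_rot: [3.141, -0.002, 0.068]
force: [0.0, 0.3, -0.7]
width: 52.9
row [-0.064  0.024  0.154] [ 0.   -0.22 -0.05] dist 7 clock 28.45 w 53.1 F [-0.7 -0.5 -2.7]
```

View pics/w29.png

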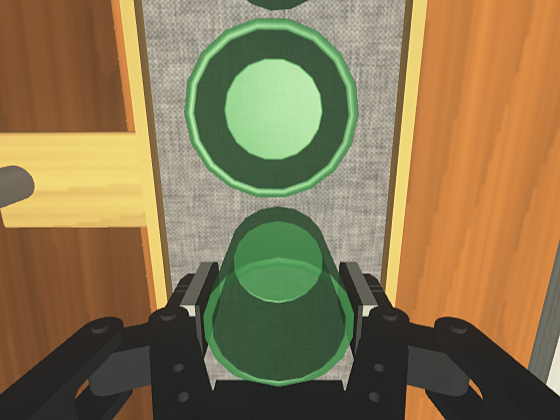

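```bash
python3 -m creep '-0.05 0 0.08 0 0 0 1;-0.05 0 0.13 0 0 0 1;-0.05 0 0.15 0 0 0 1;-0.05 0 0.15 0 0 0 1'; python3 -m creep '0 0 0 0 0 0 0.15;0 0 0 0 0 0 0.1;0 0 0 0 0 0 0.05;0 0 0 0 0 0 0.05;0 0 -0.7 0 0 0 0.05;0 0 -1.7 0 0 0 0;0 0 -2.7 0 0 0 0;0 0 -3.7 0 0 0 0;0 0 -3.7 0 0 0 0'
python3 - <<'E'
from h import *
d=wsnap('w30.png'); rowto([619,-255,200])
E
```

```text
clock: 28.78
eef_pos: [586.1, 36.0, 48.9]
tool_rot: [3.141, -0.003, 0.069]
force: [-1.6, -1.0, 1.7]
width: 52.7
clock: 29.53
eef_pos: [590.4, 37.3, 204.0]
tool_rot: [-3.141, -0.016, 0.069]
force: [1.1, 1.0, 0.6]
width: 85.3
row [0.255 7.327 0.017] [-0.02 -0.65  0.01] dist 293 clock 29.58 w 85.6 F [ 0.2 -0.7 -1.3]
```

View pics/w30.png

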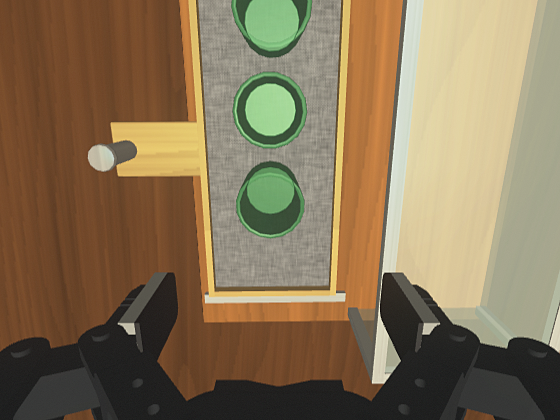

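Three placed, upright. On to the last.

```bash
python3 -m creep '0.25 7.3 0 0 0 0 0;0.25 7.3 0 0 0 0 0;0.25 7.3 0 0 0 0 0;0.25 7.3 0 0 0 0 0;0.25 7.3 0 0 0 0 0;0.25 7.3 0 0 0 0 0;0.25 7.3 0 0 0 0 0;0.25 7.3 0 0 0 0 0;0.25 7.3 0 0 0 0 0;0.25 7.3 0 0 0 0 0'
python3 - <<'E'
from h import *
d=wsnap('w31.png'); print(ctrl.read_state()['eef_pos'])
for t in tumb(d,'wrist'): rowto(np.r_[t,24])
E
```

```text
clock: 30.42
eef_pos: [615.0, -253.7, 194.7]
tool_rot: [-3.14, -0.0, 0.069]
force: [1.1, 0.2, -0.9]
width: 85.2
[ 615.42579793 -252.4994328   195.17167924]
wrist [ 619.9 -266.6] res [-1.5 -0.1  1.5  0.2] sc 0.59 [252. 172. 315. 248.]
row [0.073 0.379 4.288] [-0.1  -0.06  0.19] dist 172 clock 30.52 w 85.1 F [ 0.4 -0.5  0.2]
```

View pics/w31.png

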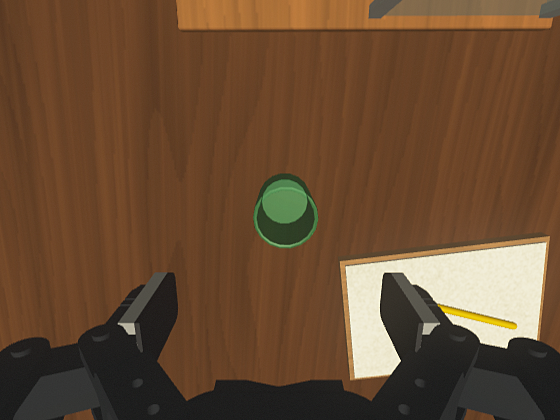

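```bash
python3 -m creep '0.12 0.35 1 0 0 0 0;0.12 0.35 2 0 0 0 0;0.12 0.35 3 0 0 0 0;0.12 0.35 3.7 0 0 0 0;0.12 0.35 4.25 0 0 0 0;0.12 0.35 4.25 0 0 0 0;0.12 0.35 4.25 0 0 0 1;0.12 0.35 4.25 0 0 0 1;0.12 0.35 4.25 0 0 0 1;0.12 0.35 4.25 0 0 0 1'; python3 -m creep '0 0 -0.5 0 0 0 1;0 0 -1.2 0 0 0 1;0 0 -2.2 0 0 0 1;0 0 -3.2 0 0 0 1;0 0 -4.2 0 0 0 1;0 0 -4.2 0 0 0 1;0 0 -4.2 0 0 0 1';python3 - <<'E'
from h import *
d=wsnap('w32.png'); rowto(W((-81,-104,200)))
E
```

```text
clock: 31.35
eef_pos: [623.3, -268.0, 28.8]
tool_rot: [3.14, -0.005, 0.07]
force: [-0.8, 1.3, 5.5]
width: 53.2
clock: 31.93
eef_pos: [623.4, -268.8, 198.5]
tool_rot: [3.138, -0.009, 0.069]
force: [-0.1, 0.6, -2.5]
width: 52.9
row [-0.358 -5.89  -0.118] [ 0.08 -0.22  0.01] dist 236 clock 31.98 w 53.0 F [-0.3  0.5 -2.9]
```

View pics/w32.png

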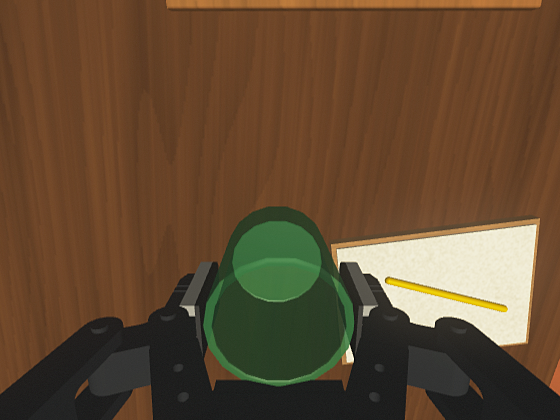

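```bash
python3 -m creep '-0.36 -5.89 -0.1 0 0 0 1;-0.36 -5.89 -0.1 0 0 0 1;-0.36 -5.89 -0.1 0 0 0 1;-0.36 -5.89 -0.1 0 0 0 1;-0.36 -5.89 -0.1 0 0 0 1;-0.36 -5.89 -0.1 0 0 0 1;-0.36 -5.89 -0.1 0 0 0 1;-0.36 -5.89 -0.1 0 0 0 1;-0.36 -5.89 -0.1 0 0 0 1'
python3 - <<'E'
from h import *
d=wsnap('w33.png');rowto(W((-81,-104,49)))
E
```

```text
clock: 32.73
eef_pos: [589.8, -35.4, 196.8]
tool_rot: [3.141, 0.001, 0.069]
force: [-0.4, 0.0, -2.1]
width: 52.9
row [ 0.029 -0.048  3.697] [ 0.07  0.03 -0.1 ] dist 148 clock 32.78 w 52.9 F [ 0.7 -1.3 -0.9]
```

View pics/w33.png

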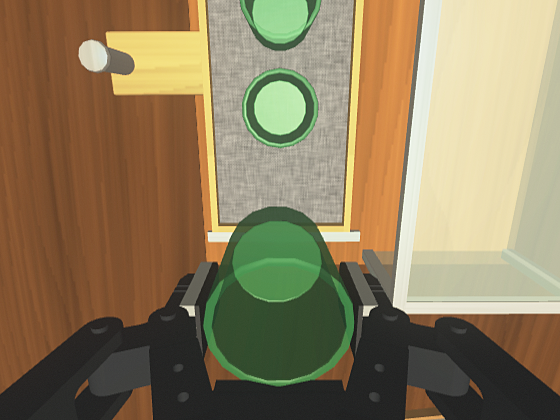

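```bash
python3 -m creep '0.03 -0.05 0.5 0 0 0 1;0.03 -0.05 1.3 0 0 0 1;0.03 -0.05 2.1 0 0 0 1;0.03 -0.05 2.9 0 0 0 1;0.03 -0.05 3.4 0 0 0 1;0.03 -0.05 3.6 0 0 0 1;0.03 -0.05 3.6 0 0 0 1;0.03 -0.05 3.6 0 0 0 1'
python3 - <<'E'
from h import *
d=wsnap('w34.png'); rowto(W((-81,-104,49)))
E
```

```text
clock: 33.45
eef_pos: [592.5, -33.1, 54.3]
tool_rot: [3.141, -0.002, 0.068]
force: [0.1, -1.4, -1.3]
width: 53.4
row [-0.056  0.037  0.153] [ 0.02 -0.22 -0.05] dist 7 clock 33.5 w 52.8 F [ 0.8  0.1 -1.6]
```

View pics/w34.png

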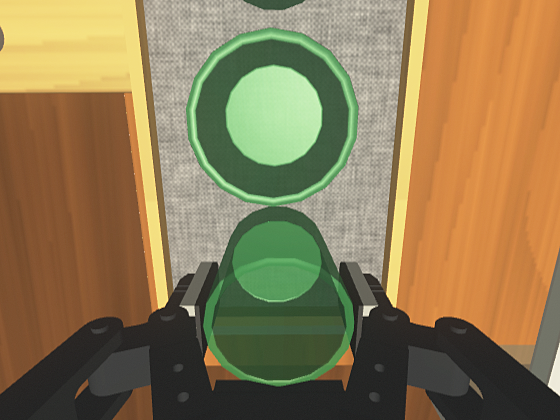

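```bash
python3 -m creep '-0.05 0.08 0.08 0 0 0 1;-0.05 0.08 0.13 0 0 0 1;-0.05 0.08 0.15 0 0 0 1;-0.05 0.08 0.15 0 0 0 1'; python3 -m creep '0 0 0 0 0 0 0.15;0 0 0 0 0 0 0.1;0 0 0 0 0 0 0.05;0 0 0 0 0 0 0.05;0 0 -0.7 0 0 0 0.05;0 0 -1.7 0 0 0 0.2;0 0 -2.7 0 0 0 0.45;0 0 -3.7 0 0 0 0.45;0 0 -3.7 0 0 0 0.45'
python3 - <<'E'
from h import *
d=wsnap('w35.png'); rowto(W((-214,1,135)))
E
```

```text
clock: 33.83
eef_pos: [590.6, -36.0, 48.9]
tool_rot: [3.141, -0.003, 0.069]
force: [-1.5, -1.0, 0.7]
width: 52.4
clock: 34.58
eef_pos: [595.0, -34.6, 204.0]
tool_rot: [3.141, -0.016, 0.069]
force: [0.9, 0.0, 0.0]
width: 47.0
row [-3.397 -2.646  1.602] [ 0.04 -0.66  0.02] dist 184 clock 34.63 w 46.8 F [-0.8  0.3 -0.3]
```

View pics/w35.png

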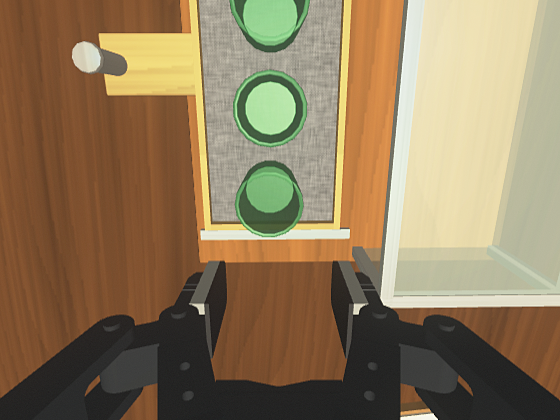

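All four in the tray. Now above the post.

```bash
python3 -m creep '-3.4 0 0 0 -0.6 0 0.45;-3.4 0 0 0 -0.6 0 0.45;-3.4 0 0 0 -0.6 0 0.45;-3.4 -2.65 0 0 -0.6 0 0.45;-3.4 -2.65 0 0 -0.6 0 0.45;-3.4 -2.65 1.5 0 -0.6 0 0.45;-3.4 -2.65 1.5 0 -0.6 0 0.45;-3.4 -2.65 1.5 0 -0.6 0 0.45;-3.4 -2.65 1.5 0 -0.6 0 0.45;-3.4 -2.65 1.5 0 -0.6 0 0.45'
python3 - <<'E'
from h import *
d=wsnap('w36.png'); rowto([452,61.6,38.7])
snap('scene','s36.png')
a=cv2.imread('pics/s36.png')[130:320,230:410]; cv2.imwrite('pics/s36c.png',cv2.resize(a,None,fx=3,fy=3,interpolation=cv2.INTER_CUBIC))
E
```

```text
clock: 35.47
eef_pos: [447.5, 60.3, 136.2]
tool_rot: [3.141, 0.009, 0.068]
force: [-0.0, -1.0, -0.6]
width: 47.0
row [ 0.122 -0.031  2.446] [ 0.02  0.42 -0.07] dist 98 clock 35.52 w 46.7 F [ 0.5  0.1 -0.7]
```

View pics/w36.png

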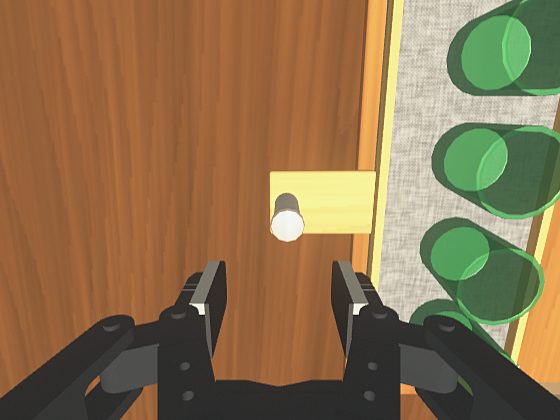

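View pics/s36c.png

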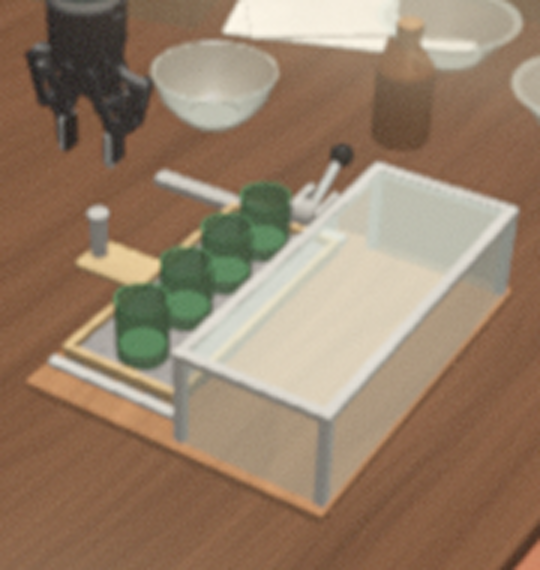

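Four tumblers upright in the tray, lever free; post head at (287,225). Descend and grip.

```bash
python3 -m creep '0.12 -0.03 1 0 0.4 0 0.45;0.12 -0.03 1.7 0 0.4 0 0.45;0.12 -0.03 2.4 0 0.4 0 0.45;0.12 -0.03 2.4 0 0.4 0 0.45;0.12 -0.03 2.4 0 0.4 0 0.45;0.12 -0.03 2.4 0 0.4 0 1;0.12 -0.03 2.4 0 0.4 0 1;0.12 -0.03 2.4 0 0.4 0 1;0.12 -0.03 2.4 0 0.4 0 1;0.12 -0.03 2.4 0 0.4 0 1'
python3 - <<'E'
from h import *
d=wsnap('w37.png'); s=ctrl.read_state(); print(toU(s['eef_pos']),s['force']); rowto(W((-54,1,40)))
E
```

```text
clock: 36.4
eef_pos: [452.4, 62.4, 41.8]
tool_rot: [-3.141, -0.002, 0.069]
force: [-1.3, -0.1, 6.3]
width: 16.1
[-212.61430992    2.10097914   41.77654846] [-0.13387468 -0.97439151  7.48511013]
row [3.965 0.026 0.053] [-0.01 -0.12 -0.02] dist 159 clock 36.45 w 15.7 F [-0.1 -1.   7.5]
```

View pics/w37.png

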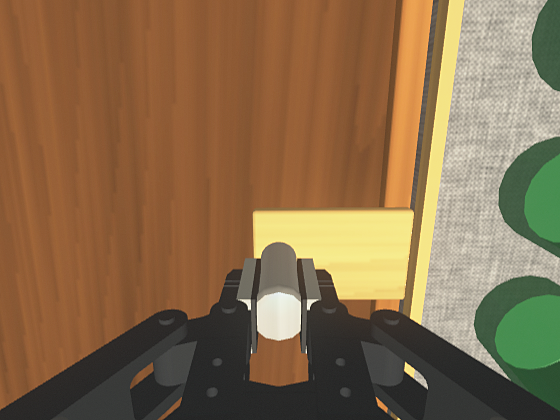

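```bash
python3 -m creep '0.05 0 0 0 0 0 1;0.15 0 0 0 0 0 1;0.3 0 0 0 0 0 1;0.5 0 0 0 0 0 1;0.7 0 0 0 0 0 1;0.9 0 0 0 0 0 1;1.1 0 0 0 0 0 1;1.3 0 0 0 0 0 1;1.5 0 0 0 0 0 1;1.7 0 0 0 0 0 1'; python3 -m creep '0.2 0 0 0 0 0 1;0.4 0 0 0 0 0 1;0.6 0 0 0 0 0 1;0.8 0 0 0 0 0 1;1 0 0 0 0 0 1;1.2 0 0 0 0 0 1;1.35 0 0 0 0 0 1;1.45 0 0 0 0 0 1;1.5 0 0 0 0 0 1;1.5 0 0 0 0 0 1'
python3 - <<'E'
from h import *
d=wsnap('w38.png'); s=ctrl.read_state(); print(toU(s['eef_pos']),s['force']); rowto(W((-54,1,40)))
E
```

```text
clock: 37.28
eef_pos: [519.6, 67.3, 41.8]
tool_rot: [-3.141, -0.0, 0.069]
force: [-2.1, 0.3, 6.0]
width: 15.7
clock: 38.12
eef_pos: [580.7, 71.7, 41.8]
tool_rot: [-3.141, -0.003, 0.069]
force: [1.3, -0.4, 5.0]
width: 16.3
[-84.00667405   2.55119353  41.81909413] [0.45593295 0.43618466 4.63969386]
row [0.75  0.039 0.048] [-0.05 -0.17 -0.  ] dist 30 clock 38.17 w 15.9 F [0.5 0.4 4.6]
```

View pics/w38.png

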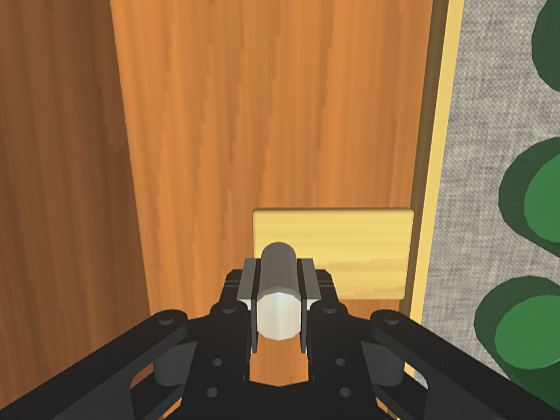

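```bash
python3 -m creep '0.1 0 0 0 0 0 1;0.2 0 0 0 0 0 1;0.3 0 0 0 0 0 1;0.4 0 0 0 0 0 1;0.5 0 0 0 0 0 1;0.58 0 0 0 0 0 1;0.65 0 0 0 0 0 1;0.65 0 0 0 0 0 1'
python3 - <<'E'
from h import *
d=wsnap('w39.png'); s=ctrl.read_state(); print(toU(s['eef_pos']),s['force']); snap('top','t39.png')
a=cv2.imread('pics/t39.png')[100:230,190:350]; cv2.imwrite('pics/t39c.png',cv2.resize(a,None,fx=4,fy=4,interpolation=cv2.INTER_CUBIC))
E
```

```text
clock: 38.83
eef_pos: [606.5, 73.6, 41.8]
tool_rot: [-3.141, -0.002, 0.069]
force: [1.3, 0.5, 5.4]
width: 16.1
[-58.17270038   2.61510661  41.82698231] [1.35143472 1.10972216 5.87370422]
```

View pics/t39c.png

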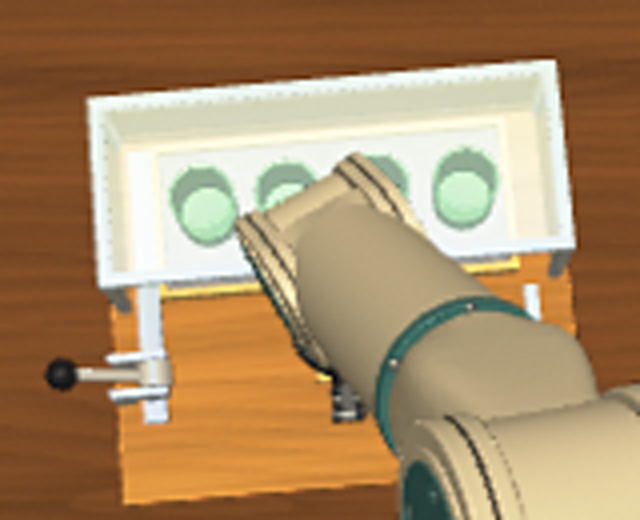

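View pics/w39.png

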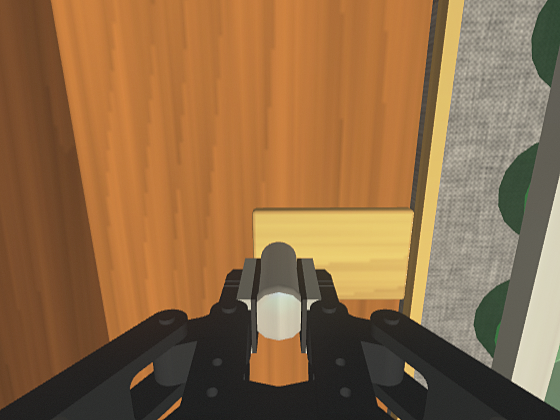

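No stop felt yet; creep on.

```bash
python3 -m creep '0.05 0 0 0 0 0 1;0.1 0 0 0 0 0 1;0.1 0 0 0 0 0 1;0.1 0 0 0 0 0 1'; python3 -c "
from h import *
s=ctrl.read_state(); print(toU(s['eef_pos']),s['force'])"; python3 -m creep '0.04 0 0 0 0 0 1;0.08 0 0 0 0 0 1;0.08 0 0 0 0 0 1;0.08 0 0 0 0 0 1';python3 -c "
from h import *
s=ctrl.read_state(); print(toU(s['eef_pos']),s['force'])"
```

```text
clock: 39.27
eef_pos: [610.1, 73.8, 41.8]
tool_rot: [-3.141, -0.002, 0.069]
force: [-0.0, 0.5, 6.8]
width: 16.1
[-54.51206363   2.59195292  41.80526148] [-0.04108368  0.54571999  6.76038498]
clock: 39.6
eef_pos: [611.7, 73.9, 41.8]
tool_rot: [-3.141, 0.001, 0.069]
force: [-3.9, 0.7, 9.9]
width: 16.0
[-52.95870075   2.64721351  41.82973517] [-3.87755849  0.6915244   9.94270794]
```

```bash
python3 -m creep '0.04 0 0 0 0 0 1;0.08 0 0 0 0 0 1;0.08 0 0 0 0 0 1;0.08 0 0 0 0 0 1';python3 -c "
from h import *
s=ctrl.read_state(); print(toU(s['eef_pos']),s['force'])"
```

```text
clock: 39.93
eef_pos: [611.6, 73.9, 41.8]
tool_rot: [3.141, 0.007, 0.069]
force: [-11.5, -0.2, 16.0]
width: 15.8
[-52.99304153   2.59312652  41.7550581 ] [-11.45214828  -0.23613515  15.96704384]
```

At the stop (tray home). Ease off, release narrowly, rise, go to knob.

```bash
python3 -m creep '-0.12 0 0 0 0 0 1;-0.12 0 0 0 0 0 1;-0.12 0 0 0 0 0 0.5;-0.12 0 0 0 0 0 0.5;-0.12 0 0 0 0 0 0.5;-0.12 0 0 0 0 0 0.5;-0.12 0 -1 0 0 0 0.5;-0.12 0 -2 0 0 0 0.5;-0.12 0 -2.5 0 0 0 0.5;-0.12 0 -2.5 0 0 0 0.5'
python3 - <<'E'
from h import *
d=wsnap('w40.png'); rowto(W((-64,208,170)))
E
```

```text
clock: 40.77
eef_pos: [614.0, 74.1, 144.9]
tool_rot: [-3.141, -0.008, 0.069]
force: [1.1, 1.3, 0.4]
width: 42.6
row [-0.291 -5.145 -0.691] [-0.02 -0.22 -0.02] dist 208 clock 40.82 w 42.8 F [-1.  -1.  -0.9]
```

View pics/w40.png

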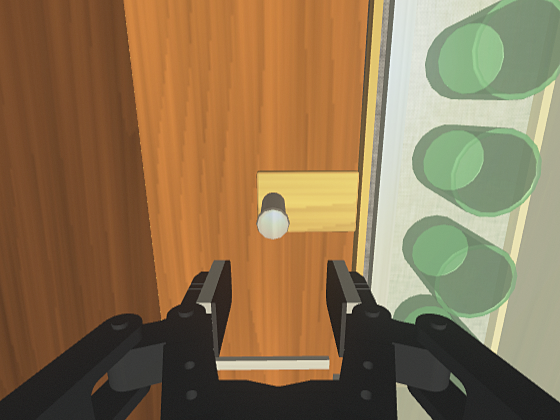

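```bash
python3 -m creep '-0.2 -5.1 -0.7 0 0 0 0.45;-0.2 -5.1 -0.7 0 0 0 0.45;-0.2 -5.1 -0.7 0 0 0 0.45;-0.2 -5.1 -0.7 0 0 0 0.45;-0.2 -5.1 -0.7 0 0 0 0.45;-0.2 -5.1 -0.7 0 0 0 0.45;-0.2 -5.1 -0.7 0 0 0 0.45;-0.2 -5.1 -0.7 0 0 0 0.45;-0.2 -5.1 -0.7 0 0 0 0.45'
python3 - <<'E'
from h import *
d=wsnap('w41.png'); print(proj(d,W((-60,223,78.5)))); rowto(W((-60,223,57)))
E
```

```text
clock: 41.57
eef_pos: [588.5, 273.8, 166.2]
tool_rot: [3.139, 0.003, 0.067]
force: [-0.2, -0.4, 0.2]
width: 47.0
[282.4792019  190.12395404]
row [ 0.062 -0.492  2.736] [ 0.12  0.18 -0.14] dist 111 clock 41.62 w 46.8 F [-0.6 -0.6 -0.2]
```

View pics/w41.png

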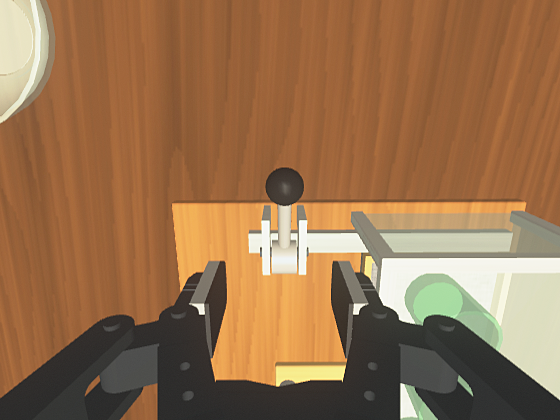

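```bash
python3 -m creep '0.1 -0.55 1 0 0 0 0.45;0.1 -0.55 2 0 0 0 0.45;0.1 -0.55 2.74 0 0 0 0.45;0.1 -0.55 2.74 0 0 0 0.45;0.1 -0.55 2.74 0 0 0 0.45;0.1 -0.55 2.74 0 0 0 1;0.1 -0.55 2.74 0 0 0 1;0.1 -0.55 2.74 0 0 0 1;0.1 -0.55 2.74 0 0 0 1;0.1 -0.55 2.74 0 0 0 1'
python3 - <<'E'
from h import *
d=wsnap('w42.png'); rowto(W((-60,223,57)))
E
```

```text
clock: 42.45
eef_pos: [590.6, 299.1, 60.0]
tool_rot: [-3.141, 0.001, 0.069]
force: [-5.5, -1.2, 7.7]
width: 23.2
row [-0.038  0.143  0.074] [-0.03  0.04  0.02] dist 7 clock 42.5 w 23.2 F [-5.2 -1.1  7.6]
```

View pics/w42.png

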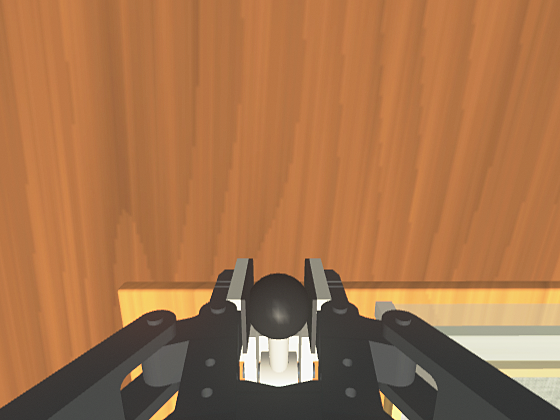

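Ball gripped. Swing back up to upright.

```bash
python3 -m creep '0 0.23 -0.32 0 0 0 1;0 0.52 -0.58 0 0 0 1;0 0.86 -0.78 0 0 0 1;0 1.23 -0.9 0 0 0 1;0 1.62 -0.94 0 0 0 1;0 2.01 -0.9 0 0 0 1;0 2.2 -0.86 0 0 0 1;0 2.2 -0.86 0 0 0 1'
python3 - <<'E'
from h import *
d=wsnap('w43.png'); s=ctrl.read_state(); print(toU(s['eef_pos']),s['force'],s['width'])
E
```

```text
clock: 43.17
eef_pos: [598.5, 205.3, 92.7]
tool_rot: [3.138, 0.0, 0.064]
force: [-0.3, -0.8, 0.0]
width: -0.1
[-57.33292373 137.14495657  92.68177916] [-0.3294913  -0.53708823 -0.13179813] -0.26930338882347005
```

View pics/w43.png

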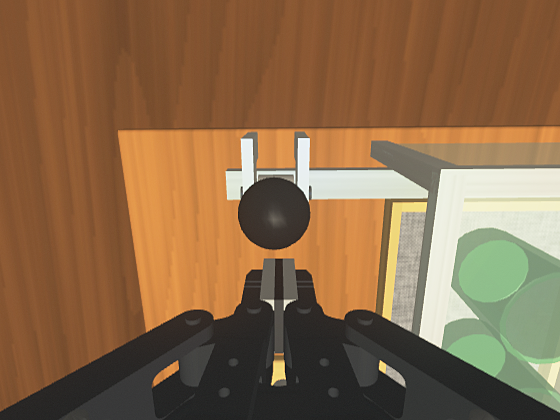

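Ball slipped out near upright, now at (275,213) on the far side. I'll go over it and push from the +y side.

Run:
```python
from h import *
d=wsnap('w44.png'); 
for th in range(-20,50,10):
    t=np.radians(th); print(th,proj(d,W((-60,158+75*np.sin(t),41+75*np.cos(t)))))
rowto(W((-60,205,160)));rowto(W((-60,205,90)))
```

```text
-20 [272.18349708 310.98782253]
-10 [271.74226094 287.45923804]
0 [271.36245599 257.77252822]
10 [271.08207537 223.63194477]
20 [270.9309742  187.60073242]
30 [270.92319234 152.65264332]
40 [271.05361339 121.55121284]
row [-0.063 -1.646 -1.683] [ 0.01  0.03 -0.09] dist 94 clock 43.27 w -0.1 F [-0.4 -0.1 -1.1]
row [-0.062 -1.647  0.067] [ 0.01  0.03 -0.09] dist 66 clock 43.27 w -0.1 F [-0.4 -0.1 -1.1]
```

```bash
python3 -m creep '0 0 -1 0 0 0 1;0 0 -1.7 0 0 0 1;0 0 -1.7 0 0 0 1;0 -1.9 -1.7 0 0 0 1;0 -1.9 -1.7 0 0 0 1;0 -1.9 -1.7 0 0 0 1;0 -1.9 -1.7 0 0 0 1;0 -1.9 -0.8 0 0 0 1;0 -1.9 0 0 0 0 1;0 -1.9 0 0 0 0 1'
python3 - <<'E'
from h import *
d=wsnap('w45.png'); s=ctrl.read_state(); print(toU(s['eef_pos']),s['force'],s['width'])
rowto(W((-60,115,76)))
E
```

```text
clock: 44.1
eef_pos: [587.7, 283.1, 86.0]
tool_rot: [3.136, 0.012, 0.069]
force: [0.1, -1.2, -1.3]
width: 0.4
[-60.91172254 214.00984483  88.97913823] [-0.36696407  0.05589236 -0.20865085] 0.31489141617847505
row [0.025 2.474 0.335] [0.24 0.49 0.01] dist 100 clock 44.15 w 0.3 F [-0.4  0.1 -0.2]
```

View pics/w45.png

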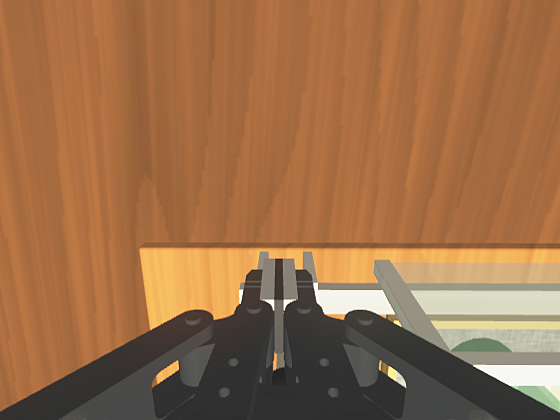

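```bash
python3 -m creep '0 0.5 0 0 0 0 1;0 1 0 0 0 0 1;0 1.3 0.05 0 0 0 1;0 1.6 0.15 0 0 0 1;0 1.9 0.22 0 0 0 1;0 2.1 0.28 0 0 0 1;0 2.3 0.32 0 0 0 1;0 2.4 0.32 0 0 0 1;0 2.4 0.32 0 0 0 1'
python3 - <<'E'
from h import *
s=ctrl.read_state(); print(toU(s['eef_pos']),s['force'],s['width'])
E
python3 -m creep '0 -0.5 -0.3 0 0 0 1;0 -0.5 -1 0 0 0 1;0 -0.5 -2 0 0 0 1;0 0.5 -3 0 0 0 1;0 1 -3 0 0 0 1;0 1 -3 0 0 0 1;0 1 -3 0 0 0 1'
python3 - <<'E'
from h import *
d=wsnap('w46.png')
for th in range(-70,-30,10):
    t=np.radians(th); print(th,proj(d,W((-60,158+75*np.sin(t),41+75*np.cos(t)))))
E
```

```text
clock: 44.9
eef_pos: [598.2, 193.5, 79.4]
tool_rot: [-3.137, 0.0, 0.07]
force: [1.7, 6.7, -2.2]
width: -0.2
[-58.14345487 122.83051001  79.39576253] [ 1.71779708  6.74930576 -2.23607286] -0.22422316507710827
clock: 45.48
eef_pos: [601.7, 147.0, 200.0]
tool_rot: [3.139, 0.001, 0.064]
force: [-0.8, 0.7, -0.1]
width: -0.1
-70 [276.02834838 186.34336175]
-60 [275.86461036 182.87218203]
-50 [275.67887706 176.09102278]
-40 [275.47545866 165.77914765]
```

View pics/w46.png

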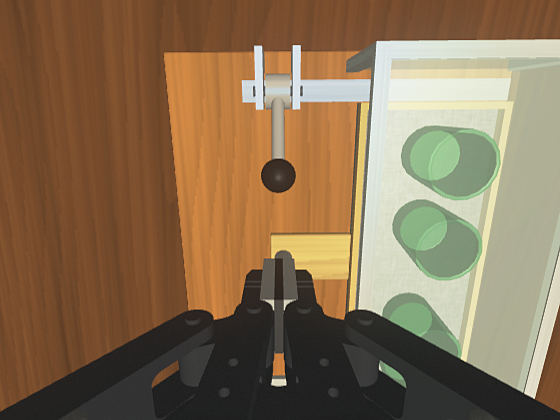

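Ball at (278,175): about −51°, not fully at the stop. Press down on it from above.

Run:
```python
from h import *
d=wsnap('w47.png')
for th in (-50,-60):
    t=np.radians(th); print(th, toU(at_z(d,278.5,175.5,41+75*np.cos(t))))
rowto(W((-60,94,110)));rowto(W((-60,94,91)))
```

```text
-50 [-58.87652188 103.58389022  89.20907073]
-60 [-58.90491179 101.43444914  78.5       ]
row [-0.018 -0.35   2.222] [0.02 0.2  0.02] dist 90 clock 45.58 w -0.2 F [ 1.   0.8 -0.1]
row [-0.016 -0.35   2.697] [0.02 0.2  0.02] dist 109 clock 45.58 w -0.2 F [ 1.   0.8 -0.1]
```

```bash
python3 -m creep '0 -0.4 0.8 0 0 0 1;0 -0.4 1.6 0 0 0 1;0 -0.4 2.2 0 0 0 1;0 -0.4 2.3 0 0 0 1;0 -0.4 2.4 0 0 0 1;0 -0.4 2.4 0 0 0 1'; python3 -m creep '0 0 0.1 0 0 0 1;0 0 0.15 0 0 0 1;0 0 0.15 0 0 0 1'; python3 -m creep '0 0 0.05 0 0 0 1;0 0 0.1 0 0 0 1;0 0 0.1 0 0 0 1'
```

```text
clock: 46.08
eef_pos: [599.6, 167.7, 103.2]
tool_rot: [-3.141, 0.003, 0.07]
force: [-0.4, 0.7, -0.5]
width: 0.1
clock: 46.33
eef_pos: [600.2, 167.0, 98.2]
tool_rot: [-3.141, 0.001, 0.069]
force: [-0.7, -0.4, 0.6]
width: -0.1
clock: 46.58
eef_pos: [600.6, 164.6, 94.7]
tool_rot: [3.139, 0.001, 0.068]
force: [-0.3, -3.8, 5.7]
width: -0.2
```

```bash
python3 -m creep '0 0 0.1 0 0 0 1;0 0 0.12 0 0 0 1;0 0 0.12 0 0 0 1'; python3 -m creep '0 0 0.08 0 0 0 1;0 0 0.12 0 0 0 1;0 0 0.12 0 0 0 1'
```

```text
clock: 46.83
eef_pos: [601.2, 163.8, 91.4]
tool_rot: [3.137, -0.001, 0.067]
force: [-2.0, -6.6, 14.3]
width: 0.1
clock: 47.08
eef_pos: [601.6, 163.5, 90.5]
tool_rot: [3.136, -0.002, 0.067]
force: [-10.2, -9.3, 41.6]
width: 0.1
```

Hard stop felt at the height of the locked ball's top. Back off, rise and check.

```bash
python3 -m creep '0 0 -0.5 0 0 0 1;0 0 -1.5 0 0 0 1;0 0 -2.7 0 0 0 1;0 0 -2.7 0 0 0 1;0 0 -2.7 0 0 0 1;0 0 -2.7 0 0 0 1'
python3 - <<'E'
from h import *
d=wsnap('w48.png'); print(ctrl.read_state()['force'])
for th in (-50,-60):
    t=np.radians(th); print(th,proj(d,W((-60,158+75*np.sin(t),41+75*np.cos(t)))))
E
```

```text
clock: 47.58
eef_pos: [600.0, 166.6, 192.2]
tool_rot: [3.141, 0.001, 0.069]
force: [0.7, -0.4, -0.4]
width: 0.1
[-0.08216566 -0.18391059  0.00892814]
-50 [276.2748288  205.12322434]
-60 [276.38465314 210.63681142]
```

View pics/w48.png

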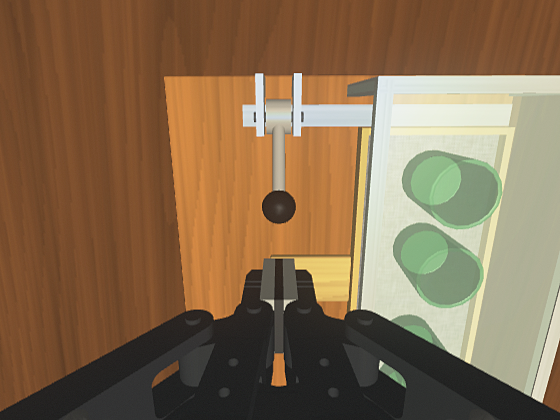

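Ball at (278,207), bracket (278,104): ≈ −57° to −60°. Move the arm clear and compare with the first pictures.

```bash
python3 -m creep '-3 0 -1 0 0 0 0.5;-3 6 -1 0 0 0 0.5;-3 6 -1 0 0 0 0.5;-3 6 -1 0 0 0 0.5;-3 6 -1 0 0 0 0.5;-3 6 -1 0 0 0 0.5;-3 8 -1 0 0 0 0.5;-3 8 -1 0 0 0 0.5;-3 8 -1 0 0 0 0.5;-3 8 -1 0 0 0 0.5'
python3 - <<'E'
from h import *
d=snap('top','t50.png'); s=snap('scene','s50.png')
o=np.array([668.55,77.2,0.06884])
print('knob pred',proj(d,W((-60,93,78.5),o)),proj(s,W((-60,93,78.5),o)))
print('post pred',proj(d,W((-55,0,74),o)),proj(s,W((-55,0,74),o)))
for n,sl in (('t50',(slice(100,230),slice(190,350))),('s50',(slice(130,320),slice(230,410))),('top0',(slice(100,230),slice(190,350))),('scene0',(slice(130,320),slice(230,410)))):
    a=cv2.imread(f'pics/{n}.png')[sl]; 
    if n[0]=='t': A=cv2.resize(a,(720,585),interpolation=cv2.INTER_CUBIC)
    else: A=cv2.resize(a,(540,570),interpolation=cv2.INTER_CUBIC)
    cv2.imwrite(f'pics/{n}z.png',A)
for n,z in(('bowl',32),('flask',75)):
    b=ctrl.boxes_of('top',n)[0]['rect']; print(n,at_z(d,(b[0]+b[2])/2,(b[1]+b[3])/2,z))
E
```

```text
clock: 48.47
eef_pos: [499.5, -171.5, 229.9]
tool_rot: [3.137, 0.007, 0.055]
force: [-0.4, -1.2, -0.8]
width: 42.5
knob pred [246.16385313 189.66510529] [322.58120831 200.69999295]
post pred [275.56736385 186.01187346] [307.25862191 217.37849365]
bowl [355.9049827  392.83667886  32.        ]
flask [551.61823617 476.93921584  75.        ]
```

View pics/t50z.png

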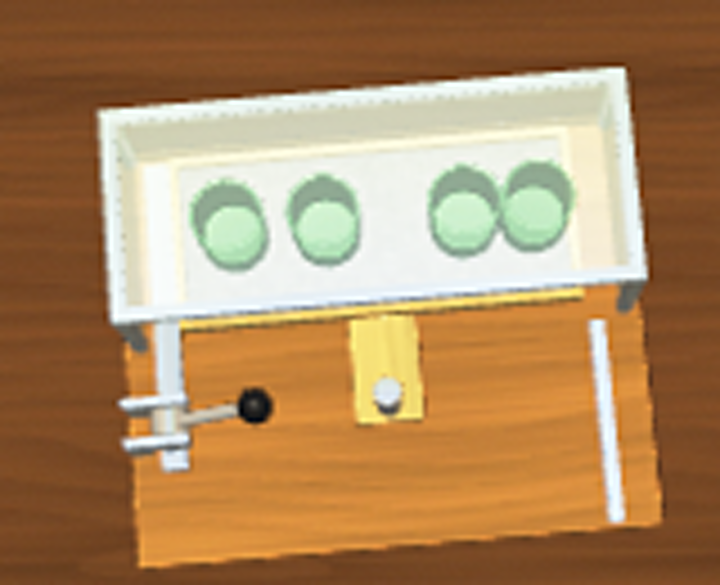

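View pics/top0z.png

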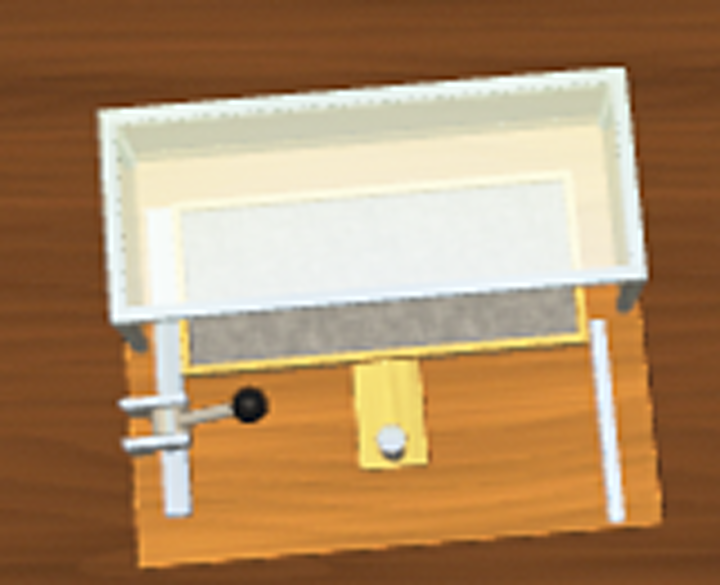

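View pics/s50z.png

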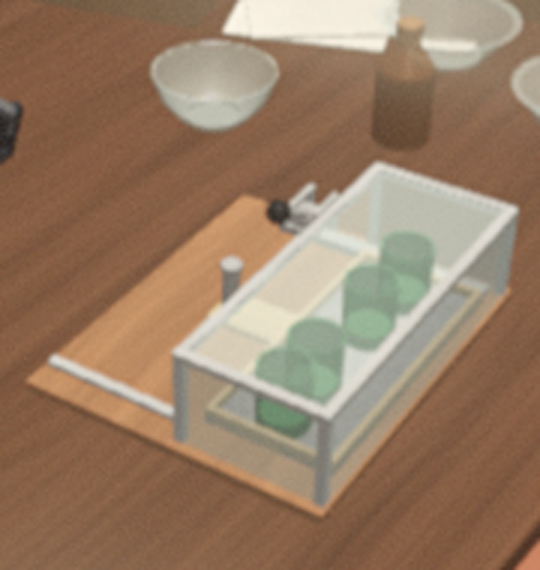

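View pics/scene0z.png

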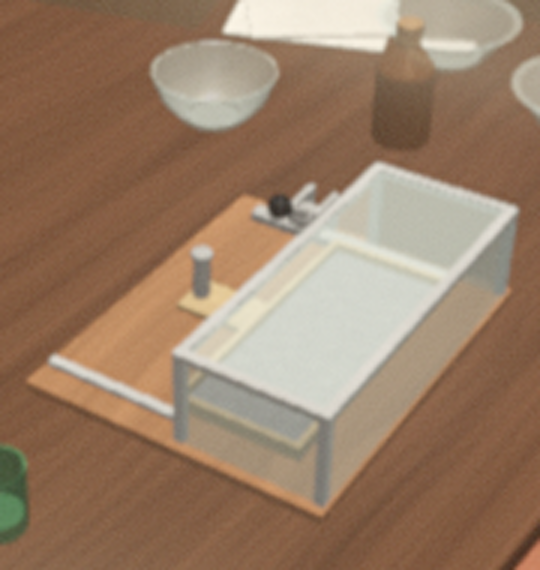

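Tray home, lever locked slightly further than at the start. The top view shows tumblers at (230,225),(324,220),(463,210),(535,205): one of the right pair was shifted (the announced knock). Check that both stand flat inside the rim.

Run:
```python
from h import *
o=np.array([668.55,77.2,0.06884])
d=snap('top','t51.png'); s=snap('scene','s51.png')
# foot (inner bottom) centres & rim centres in top crop (4.5x)
for c in ((235,237),(326,232),(465,223),(533,217)): print('top foot',np.round(toU(at_z(d,c[0]/4.5+190,c[1]/4.5+100,26),o)-[77,0,0],1))
for c in ((404,290),(369,327),(318,378),(284,412)): print('scene foot',np.round(toU(at_z(s,c[0]/3+230,c[1]/3+130,26),o)-[77,0,0],1))
for cam,n in((d,'top'),(s,'scene')):
    for q in tumb(cam,n,20): print(np.round(toU(np.r_[q,0],o)-[77,0,0],1))
a=cv2.imread('pics/s51.png')[200:280,290:380]; cv2.imwrite('pics/s51z.png',cv2.resize(a,None,fx=7,fy=7,interpolation=cv2.INTER_CUBIC))
```

```text
top foot [ -0.8 102.2  26. ]
top foot [-2.6 34.8 26. ]
top foot [ -4.2 -68.1  26. ]
top foot [  -3.8 -118.6   26. ]
scene foot [ -2.2 112.5  26. ]
scene foot [-2.3 40.7 26. ]
scene foot [ -4.5 -52.5  26. ]
scene foot [  -5.9 -110.5   26. ]
top [619.7  89.5] res [ 38.2   9.6 -38.2  -9.7] sc 0.57 [224. 165. 317. 205.]
[-124.9   15.7    0. ]
```

View pics/s51z.png

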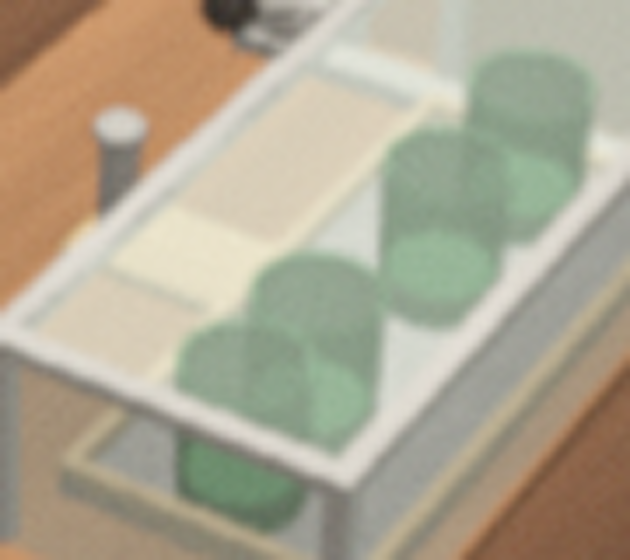

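All four stand upright on the felt inside the rim; the arm is clear. Hand in.

```bash
python3 -m creep '0 0 0 0 0 0 0.5;0 0 0 0 0 0 0.5;0 0 0 0 0 0 0.5'; python3 -c "
from h import *
print(ctrl.finish_job())"
```

```text
clock: 49.12
eef_pos: [502.6, -160.2, 232.2]
tool_rot: [3.141, 0.002, 0.07]
force: [-0.6, 0.1, -0.1]
width: 42.4
the job is handed in; nothing more can be done
None
```

I freed the lever, pulled the tray out and stood all four tumblers in it. Then I pushed the tray home, locked the lever and handed the job in at about 49 s. No verdict came back.

**What the last pictures showed:**
- **Tray:** it was pushed to its stop. The post was where the home position predicts in the scene view, but about 1 px (about 4 mm) off in the top view. My estimates of the unit's position from the top and wrist cameras differ by about the same amount.
- **Lever:** I pressed it down until I felt the stop. It lies slightly further over than it did at the start. One wrist estimate put it at about -57 to -60° (the stop is at -60°), within the 0.2 rad limit.
- **Tumblers:** all four looked upright on the felt inside the rim.
- **Bowl and flask:** within about 5 mm of where they started.

**What went wrong or disagreed:**
- **Lever grip:** the knob slipped out of the gripper near upright in both directions. I finished each flip by pushing it with closed fingers.
- **Pressing force:** the last press on the knob reached 41.6 N at the wrist, through the fingertips, before I backed off. The 40 N limit is on the arm or gripper body; I don't think the fingers count towards it, but I couldn't check that.
- **Tumbler spacing:** the two right-hand tumblers had moved together inside the tray, most likely the announced knock. The outermost is at about y = -111 to -119 mm (limit 130 mm), about at the rim. I left them there.
- **Tumbler detection:** the network gave no usable tumbler positions through the glass cover, so I measured the final ones by hand from the two pictures. The two cameras differ by up to about 16 mm in y for one tumbler.

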